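# Find the full sample cans by weight and finish packing the round carousel tub

## Task

Two of the four look-alike cans in the sloping rack are full and two are empty: feel by lifting which are which, and set the two full ones upright into the two free places of the round tub, down on its floor among the cans already there, without dropping them or knocking those over. The two empty cans must end seated in the sloping rack (any cell). Do not push or tip the bottle, the beaker or the jar.

Things in the scene. Friction and masses are not known exactly. Their poses are not given: they have to be found in the camera images.
- can_a: Aluminium can, body 46 mm across, 80 tall, with a grey grip stem 18 mm across, 34 tall, on its top (114 in all). Origin: centre of underside; z along the axis to the stem. Starts in any cell of the sloping rack, leaning 30 degrees. All four look alike; two are full (0.53 to 0.71 kg each), two empty (0.19 to 0.25 kg); only lifting tells which.
- can_b: Aluminium can, body 46 mm across, 80 tall, with a grey grip stem 18 mm across, 34 tall, on its top (114 in all). Origin: centre of underside; z along the axis to the stem. Starts in any cell of the sloping rack, leaning 30 degrees. All four look alike; two are full (0.53 to 0.71 kg each), two empty (0.19 to 0.25 kg); only lifting tells which.
- can_c: Aluminium can, body 46 mm across, 80 tall, with a grey grip stem 18 mm across, 34 tall, on its top (114 in all). Origin: centre of underside; z along the axis to the stem. Starts in any cell of the sloping rack, leaning 30 degrees. All four look alike; two are full (0.53 to 0.71 kg each), two empty (0.19 to 0.25 kg); only lifting tells which.
- can_d: Aluminium can, body 46 mm across, 80 tall, with a grey grip stem 18 mm across, 34 tall, on its top (114 in all). Origin: centre of underside; z along the axis to the stem. Starts in any cell of the sloping rack, leaning 30 degrees. All four look alike; two are full (0.53 to 0.71 kg each), two empty (0.19 to 0.25 kg); only lifting tells which.
- packed_1: Can like those in the rack (46 mm across, body 80 tall plus stem 18 across, 34 tall), full, 0.62 kg, already standing loose and upright in a ring place of the tub. Origin: centre of underside; z up the axis.
- packed_2: Can like those in the rack (46 mm across, body 80 tall plus stem 18 across, 34 tall), full, 0.62 kg, already standing loose and upright in a ring place of the tub. Origin: centre of underside; z up the axis.
- packed_3: Can like those in the rack (46 mm across, body 80 tall plus stem 18 across, 34 tall), full, 0.62 kg, already standing loose and upright in a ring place of the tub. Origin: centre of underside; z up the axis.
- packed_4: Can like those in the rack (46 mm across, body 80 tall plus stem 18 across, 34 tall), full, 0.62 kg, already standing loose and upright in a ring place of the tub. Origin: centre of underside; z up the axis.
- packed_5: Can like those in the rack (46 mm across, body 80 tall plus stem 18 across, 34 tall), full, 0.62 kg, already standing loose and upright in a ring place of the tub. Origin: centre of underside; z up the axis.
- rack: Fixed rack, four cells in a row along its y (at -87, -29, 29, 87 mm), leaning 30 degrees: mouths look up and to its -x, roughly to the robot. Cells 50 mm front to back, 53 wide; walls 5 thick, reach 55 up a can. A seated can's underside centre: x 26, z 34 mm. Base 140 x 250 x 10; origin: centre of its underside, z up. Left or right of the bench's middle.
- rack_axis (a point): Middle of the row, at the height of a seated can's underside; its z axis points along the leaning cells, out of their mouths (a can drawn 55 mm this way is free).
- tub: Fixed round grey tub, does not turn: 162 mm outside (foot 180), 152 inside, rim 72 above the bench, flat inner floor 28 above it. Seven cans stand in it upright in a hexagonal pattern: one in the middle, six at 50 mm from it, 60 degrees apart, 4 mm between neighbours. Origin: centre of the foot's underside, z up.
- tub_middle (a point): Free middle place of the tub: point on the inner floor where the centre of a can's underside belongs.
- tub_ring (a point): The free place in the ring of six: point on the inner floor, 50 mm from the middle, where the centre of a can's underside belongs.
- bottle: Bystander: upright amber reagent bottle, 64 mm across, 170 mm tall, between rack and tub. Origin: centre of its underside.
- beaker: Bystander: clear plastic beaker, 72 mm across, 85 mm tall, between rack and tub, on the robot's side. Origin: centre of its underside.
- jar: Bystander: low white jar, 60 mm across, 70 mm tall, on the bench's middle line, farthest from the robot. Origin: centre of its underside.
Things that resemble listed ones, but are neither listed nor needed, are in the scene too. Leave any yellow look-alike of the packed_4 alone.

How it is judged:
By the outcome, as a careful person would: the job done as asked, in the order asked, and still so for the second after the job is handed in, with the robot touching nothing.
It also fails if it takes over 72 s, if anything falls off the work surface, if the arm or the gripper's body presses on something with over 40 N, if the wrist force passes 120 N, or if a joint passes its speed limit or range.

## Robot

A 7-joint arm with a two-finger parallel gripper is mounted at the origin on the work surface. World frame = base frame: x ahead of the robot, y to its left, z up, the work surface at z = 0. Lengths are in m, angles in rad, forces in N, time in s.
With the tool pointing down it reaches from about 0.4 to 0.875 m from the base axis. Payload 19.3 kg.
Tool frame: the origin (TCP) lies between the finger pads; the fingertips stand 17 mm ahead of it and the grasp point (between the pads) lies 2 mm behind it (bot.tips_ahead is the z of the fingertips in the tool frame, in m); z points along the fingers, y is the direction in which the jaws open and shut (so a half turn about z gives the same grasp; the last joint's range is limited). The gripper opens to 85 mm and grips with 20 to 120 N. Pads are 22 mm wide; open, the fingers measure 114 mm over their backs; the gripper's body (76 mm by 85 mm) begins 54 mm behind the grasp point. The pads swing forward as they close: fully open they stand 13 mm farther back than shut.
Start: joints at [1.129, 0.521, -0.036, 1.599, 0.021, 1.021, -0.113], TCP at [0.227, -0.582, 0.248] pointing down, gripper open.
Joint ranges: [-2.91, 2.91], [-0.3, 2.13], [-1.5, 1.42], [0.17, 2.43], [-1.26, 4.41], [0.16, 1.93], [-2.52, 2.52]. Speed limits (rad/s): [1.89, 1.89, 2.39, 2.39, 3.01, 3.01, 3.01].

## Interface

Orientations are given as [roll, pitch, yaw] about the fixed x, y, z axes, in that order (R = Rz(yaw) Ry(pitch) Rx(roll)).
In Python, from workcell import telemetry, cams, job, bot gives the robot as it stands.
- The arm moves only by the tool arm_command, never from a script. Its argument "deltas" is a list of rows, each a list of 7 numbers: the opening, from -1 (shut) to 1 (fully open), so that 0 is half open, then the shift along the tool's x, y, z normalised to -1 to 1, where 1 is 150 mm, then the turn, a rotation vector about the tool's x, y, z normalised to -1 to 1, where 1 is 45 degrees. In form: [[hand, tx, ty, tz, rx, ry, rz], ...]. A call has 1 to 8 rows; each row is the pose to reach, as a shift and turn from the pose commanded when the call began, along the tool's axes at that moment; what a row does not reach only later rows make up. A row lasts 1/8 s, in which the tool goes at most 62.5 mm and 10.7 degrees, less where a joint would pass 70% of its speed; a pose out of reach is approached as far as the arm can. A call with a number of a shift or a turn outside -1 to 1 is refused whole. A call with a gripper value outside its range is refused whole. The fingers move at their own pace and stop on an object; "newtons" is the grip in N (left out, the last holds). Time passes only in rows, so rows that repeat a pose let the fingers close. It gives the time, the measured TCP pose, the force and the opening at its end, in the units of the state.
- telemetry.observe(): the state, without advancing time (a new reading comes with each control period).
- cams.grab_frame(name): name is "side" or "top" or "wrist"; returns the picture (400x640x3 uint8, blue, green, red); there is no depth.
- cams.get_calibration(name): a dict with "fx", "fy", "cx", "cy" (pixels), "k1" (the pictures are not rectified: a ray, as slopes to the right and down, at radius r is drawn at 1 + k1 r^2 times it, then the intrinsics apply), "R" (3x3) and "t" (3): a world point X has camera coordinates R X + t. Camera axes: x right, y down, z forward; pixel columns grow to the right and rows downward; lengths in m; the calibration is good to about 2 mm. A picture is of the moment at which its call begins: read the wrist's pose just before it. get_calibration takes no time and is no camera call; for the wrist camera it gives the pose at the moment of the call.
- job.job_done(): hands the job in, once; it reports no verdict.
The state is a dict: "clock": time; "qpos": joint angles; "qd": joint speeds; "joint_efforts": joint torques, N m; "position": TCP position; "tool_rot": TCP orientation; "force": force on the tool from outside, world axes, zero at the start; "moment": the same for the moment, N m; "grip_width": finger opening in m.
Only numpy, scipy, OpenCV 4.12 (cv2) and the standard library are available. Lean on these libraries where they do the work, as an engineer would, in place of code of your own. Each camera call takes 0.05 s, during which the arm holds its last target.

## Working session

There is one attempt and no reset: what is moved stays moved. The work goes in short steps, Python scripts to look and compute and a tool call to move; the robot and the scene stay as the last step left them, time stands still between calls to the robot, and variables do not carry over. Pictures are saved under pics/ and viewed, and the job is handed in when it is done.

Besides the shell and the picture viewer there is one more tool, called as name(argument=value, ...), one argument or row to a line, values as JSON. arm_command: Moves the arm, as the interface text tells. Its arguments: {"type":"object","properties":{"deltas":{"type":"array","items":{"type":"array","items":{"type":"number"}}},"newtons":{"type":"number"}},"required":["deltas"]}

```bash
ls; mkdir -p pics
python3 - <<'E'
from workcell import telemetry, cams, job, bot
import cv2
s=telemetry.observe()
print(s, bot.tips_ahead)
for n in ("top","side"):
    im=cams.grab_frame(n); cv2.imwrite(f"pics/{n}0.png",im)
    print(cams.get_calibration(n))
E
```

```text
pics
{'clock': 0.0, 'qpos': array([ 1.12876242,  0.52202495, -0.03631529,  1.60001079,  0.02121493,
        1.02106104, -0.11279788]), 'qd': array([ 5.77523785e-04, -1.32153774e-03, -1.11117873e-03,  4.84076579e-04,
        9.71133939e-05,  9.95861726e-04, -3.67567183e-04]), 'joint_efforts': array([ 1.27538580e-03, -9.27122927e+01,  1.98049307e+00, -3.69928086e+01,
        1.80504424e-02,  8.26178351e-03,  8.40428152e-05]), 'position': array([ 0.22692234, -0.58201608,  0.24771804]), 'tool_rot': array([-3.14047811e+00,  9.73345127e-05,  3.71823464e-01]), 'force': array([ 0.10669035, -0.38781276,  0.388592  ]), 'moment': array([ 0.02903173, -0.01657954, -0.0796915 ]), 'grip_width': 0.0852607105532429} 0.017
{'fx': 392.2259689245191, 'fy': 392.2259689245191, 'cx': 318.1509463490806, 'cy': 200.24391978607363, 'k1': -0.0700260437549801, 'R': array([[-0.00444396, -0.99961681, -0.02732199],
       [-0.9824323 ,  0.00946177, -0.18637931],
       [ 0.1865664 ,  0.02601374, -0.98209789]]), 't': array([0.00973897, 0.51714223, 0.91648355])}
{'fx': 491.78132924795125, 'fy': 491.78132924795125, 'cx': 318.52645428012187, 'cy': 194.53796286464197, 'k1': -0.006921761435362189, 'R': array([[-0.86568217, -0.50057672, -0.00416109],
       [-0.32721098,  0.57212037, -0.75207131],
       [ 0.37885004, -0.64969317, -0.65906861]]), 't': array([0.46153286, 0.22980046, 1.06386965])}
```

View pics/top0.png

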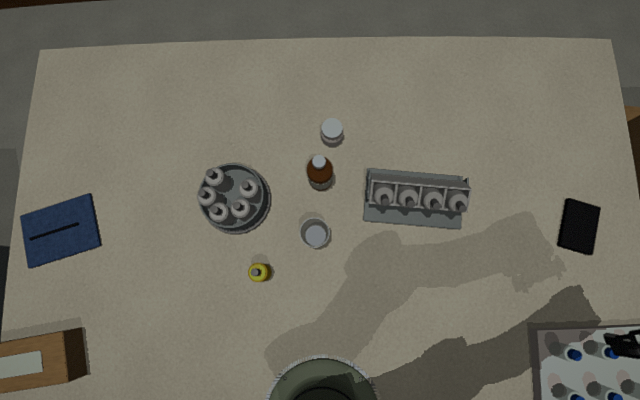

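View pics/side0.png

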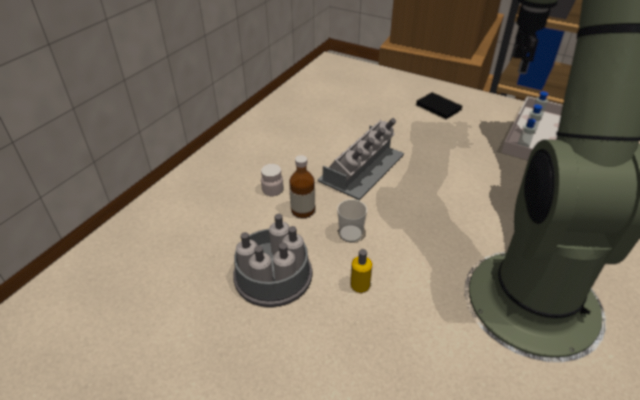

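The top picture shows the rack at about (415,197) with four cans, the tub at (234,198) with five cans, the bottle at (320,170), the beaker at (316,234), the jar at (332,130), and a yellow look-alike at (259,272) to leave alone. I'll enlarge the rack and tub.

```bash
cat > h.py <<'E'
import numpy as np, cv2
from scipy.spatial.transform import Rotation as Ro
from workcell import telemetry, cams, job, bot
def K(c): return np.array([[c['fx'],0,c['cx']],[0,c['fy'],c['cy']],[0,0,1.]])
def D(c): return np.array([c['k1'],0,0,0.])
def proj(c,P):
    P=np.atleast_2d(P).astype(float)
    return cv2.projectPoints(P,cv2.Rodrigues(c['R'])[0],c['t'],K(c),D(c))[0][:,0]
def ray(c,uv):
    n=cv2.undistortPoints(np.array([[uv]],float),K(c),D(c))[0,0]
    d=c['R'].T@np.array([n[0],n[1],1]); return -c['R'].T@c['t'], d
def onz(c,uv,z):
    o,d=ray(c,uv); return o+d*(z-o[2])/d[2]
def tri(obs):
    A=np.zeros((3,3));b=np.zeros(3)
    for c,uv in obs:
        o,d=ray(c,uv); d=d/np.linalg.norm(d); M=np.eye(3)-np.outer(d,d); A+=M;b+=M@o
    return np.linalg.solve(A,b)
def crop(im,x0,y0,w,h,k,f,grid=10):
    a=cv2.resize(im[y0:y0+h,x0:x0+w],None,fx=k,fy=k,interpolation=cv2.INTER_CUBIC)
    for x in range((x0+grid-1)//grid*grid,x0+w,grid):
        cv2.line(a,((x-x0)*k,0),((x-x0)*k,6),(0,255,255),1); cv2.putText(a,str(x),((x-x0)*k,16),0,.35,(0,255,255),1)
    for y in range((y0+grid-1)//grid*grid,y0+h,grid):
        cv2.line(a,(0,(y-y0)*k),(6,(y-y0)*k),(0,255,255),1); cv2.putText(a,str(y),(8,(y-y0)*k+4),0,.35,(0,255,255),1)
    cv2.imwrite(f,a)
E
python3 - <<'E'
from h import *
t=cv2.imread('pics/top0.png'); s=cv2.imread('pics/side0.png')
crop(t,355,155,125,85,6,'pics/c1.png'); crop(t,185,150,95,95,6,'pics/c2.png')
crop(s,310,105,110,95,6,'pics/c3.png'); crop(s,220,205,100,100,6,'pics/c4.png')
E
```

```text
(no output)
```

View pics/c1.png

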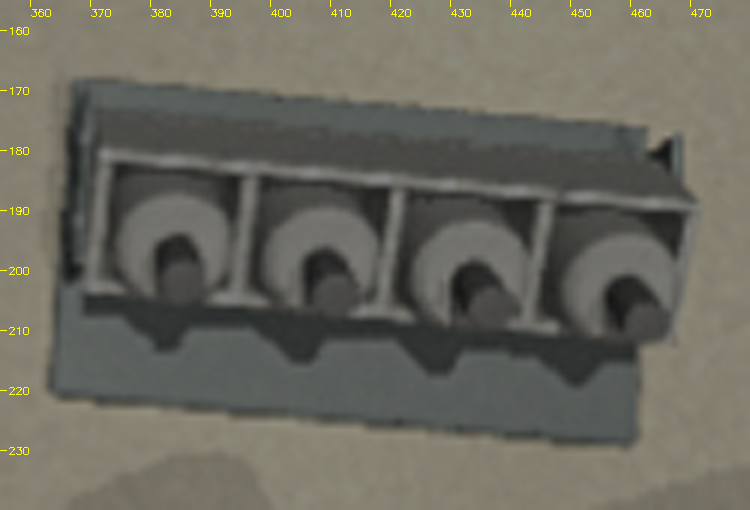

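View pics/c2.png

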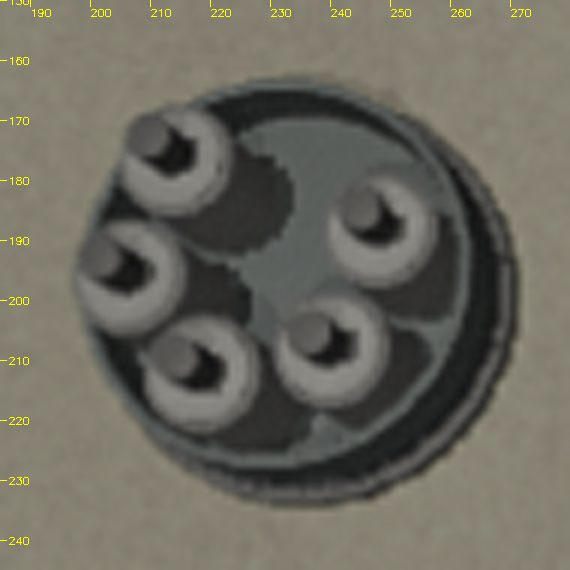

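View pics/c3.png

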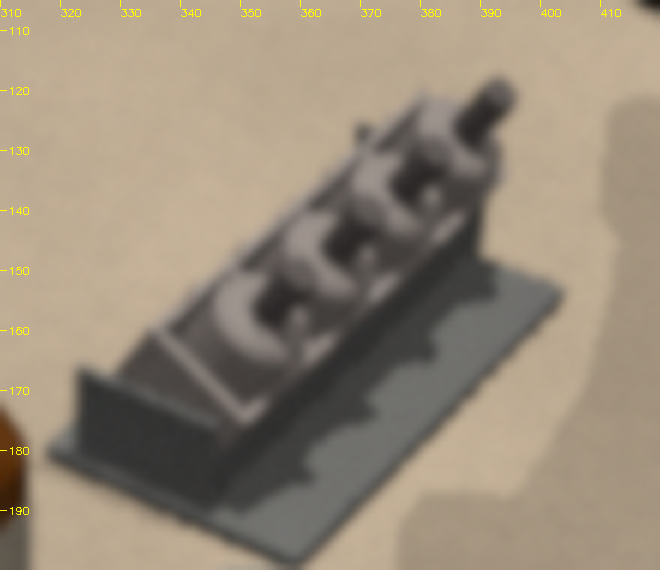

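View pics/c4.png

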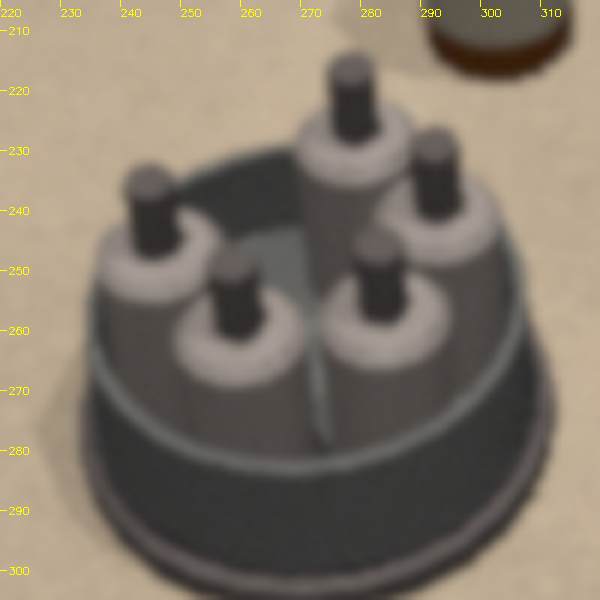

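```bash
cat > fit.py <<'E'
from h import *
from scipy.optimize import least_squares
ct=cams.get_calibration('top'); cs=cams.get_calibration('side')
T=np.array([(208.8,173.5),(200.5,191.8),(213.2,209.3),(235.5,205.5),(244.7,185)])
S=np.array([(278.3,216),(243.5,236),(257.8,249),(282,246),(293,229)])
print("top-only z=.142:\n",np.array([onz(ct,u,.142) for u in T])[:,:2])
print("side-only:\n",np.array([onz(cs,u,.142) for u in S])[:,:2])
from itertools import permutations
def P(p): 
    a=p[2]+np.arange(5)*np.pi/3
    return np.c_[p[0]+.05*np.cos(a),p[1]+.05*np.sin(a),np.full(5,.142)]
To=onz(ct,(235,198),.142)
def hung(c,X,obs):
    from scipy.optimize import linear_sum_assignment as l
    u=proj(c,X); C=np.linalg.norm(u[:,None]-obs[None],axis=2); i,j=l(C); return (u[i]-obs[j]).ravel()
best=None
for a0 in np.arange(0,2*np.pi,.3):
    r=least_squares(lambda p:np.r_[hung(ct,P(p),T),hung(cs,P(p),S)],[To[0],To[1],a0])
    if best is None or r.cost<best.cost: best=r
p=best.x; print('tub',p,best.cost); print(best.fun.reshape(-1,2).round(1))
a=p[2]+5*np.pi/3; print('ring free',p[0]+.05*np.cos(a),p[1]+.05*np.sin(a))
# rack
B=np.array([(367.5,168),(462.5,176),(362.5,219.7),(460,228.5)])
BL=np.array([(.07,.125,.01),(.07,-.125,.01),(-.07,.125,.01),(-.07,-.125,.01)])
BS=np.array([(358.5,194.3),(402,154)]); BSL=np.array([(-.07,.125,.005),(-.07,-.125,.005)])
ST=np.array([(384.3,201.5),(409.5,203.5),(435.8,206),(462,208)])
SL=np.array([(.026-.057,y,.034+.114*np.cos(np.pi/6)) for y in (.087,.029,-.029,-.087)])
SS=np.array([(393.5,120.5)]);
def W(p,L):
    c,s=np.cos(p[2]),np.sin(p[2]); return np.c_[p[0]+c*L[:,0]-s*L[:,1],p[1]+s*L[:,0]+c*L[:,1],L[:,2]]
f=lambda p:np.r_[(proj(ct,W(p,BL))-B).ravel(),(proj(ct,W(p,SL))-ST).ravel(),(proj(cs,W(p,BSL))-BS).ravel(),(proj(cs,W(p,SL[3:]))-SS).ravel()]
r=least_squares(f,[.5,-.25,0],loss='soft_l1'); print('rack',r.x); print(f(r.x).reshape(-1,2).round(1))
print(W(r.x,SL))
for n,u,z in (('bottle',(320,160),.17),('beaker',(316,229),.085),('jar',(332,126),.07)): print(n,onz(ct,u,z))
E
python3 fit.py
```

```text
top-only z=.142:
 [[0.56393369 0.25270132]
 [0.52148568 0.26971422]
 [0.48112637 0.23860467]
 [0.48931606 0.18834315]
 [0.53603796 0.16903055]]
side-only:
 [[0.53373871 0.17121588]
 [0.56311343 0.25691548]
 [0.51639413 0.27186981]
 [0.4786241  0.24078117]
 [0.48513494 0.18879979]]
tub [0.52650987 0.22095641 0.68939048] 5.608713383981933
[[ 0.  -0.5]
 [-0.3  1.4]
 [ 0.   0.6]
 [-0.4  0.6]
 [-1.2  0.6]
 [ 0.4 -1.6]
 [-0.3 -0.9]
 [ 0.2 -0.9]
 [-1.2 -0.4]
 [-0.5 -0. ]]
ring free 0.5733432258169002 0.20344535485527493
rack [ 0.52342484 -0.23475225 -0.11712391]
[[-1.   0.4]
 [ 0.1  2.5]
 [-1.   1.9]
 [ 0.1  3.6]
 [ 0.2 -2.6]
 [ 0.9 -1.8]
 [ 0.4 -1.6]
 [-0.  -0.9]
 [ 0.4  5.6]
 [ 3.3  0.5]
 [-2.2 -1.4]]
[[ 0.50280373 -0.14472576  0.1327269 ]
 [ 0.49602606 -0.20232839  0.1327269 ]
 [ 0.48924839 -0.25993102  0.1327269 ]
 [ 0.48247073 -0.31753365  0.1327269 ]]
bottle [ 0.58384144 -0.0015507   0.17      ]
beaker [0.44200106 0.01048015 0.085     ]
jar [ 0.7017256  -0.02992155  0.07      ]
```

```bash
cat >> h.py <<'E'
def Rt(s): return Ro.from_euler('xyz',s['tool_rot']).as_matrix()
def plan(pos,R,s=None):
    s=s or telemetry.observe(); R0=Rt(s); d=R0.T@(np.array(pos)-s['position'])/.15
    w=Ro.from_matrix(R0.T@R).as_rotvec()/(np.pi/4)
    print('delta',d.round(4),'rot',w.round(4),'| pos',s['position'].round(4),'rpy',s['tool_rot'].round(3),'F',s['force'].round(2),'M',s['moment'].round(2),'w',s['grip_width'].round(4),'t',round(s['clock'],2)); return d,w
def Rtool(yaw,lean): # tool x,z; lean about y; lean=30deg for rack
    return Ro.from_euler('xyz',[np.pi,0,0]).as_matrix() if 0 else Ro.from_euler('z',yaw).as_matrix()@Ro.from_euler('y',-lean).as_matrix()@np.diag([1,-1,-1.])
E
python3 - <<'E'
from h import *
ct=cams.get_calibration('top')
for u in [(367.5,168),(462.5,176),(362.5,219.7),(460,228.5)]: print(onz(ct,u,.01).round(4))
print([onz(ct,u,.1327).round(4) for u in [(384.3,201.5),(409.5,203.5),(435.8,206),(462,208)]])
R=Rtool(-.117,np.pi/6); print(R)
c=cams.get_calibration('wrist'); s=telemetry.observe(); print(c, Rt(s).T@(-c['R'].T@c['t']-s['position']), c['R']@Rt(s))
yaw=-.1; ax=np.array([-.5*np.cos(yaw),-.5*np.sin(yaw),.866])
m=np.array([.4926,-.231,.1327]); plan(m+ax*.15+np.array([-.0,0,0]),Rtool(yaw,np.pi/6))
crop(cams.grab_frame('wrist'),0,0,640,400,1,'pics/w0.png',50)
E
```

```text
[ 0.6086 -0.1215  0.01  ]
[ 0.5849 -0.3673  0.01  ]
[ 0.4733 -0.105   0.01  ]
[ 0.4485 -0.351   0.01  ]
[array([ 0.497 , -0.144 ,  0.1327]), array([ 0.4919, -0.2002,  0.1327]), array([ 0.4856, -0.2588,  0.1327]), array([ 0.4805, -0.3174,  0.1327])]
[[ 0.86010465 -0.11673325  0.49658165]
 [-0.10109396 -0.9931633  -0.05836662]
 [ 0.5         0.         -0.8660254 ]]
{'fx': 322.1413627268738, 'fy': 322.1413627268738, 'cx': 318.6352538187923, 'cy': 205.7078906222174, 'k1': -0.009167773702797387, 'R': array([[ 0.3634843 , -0.93159927, -0.00140133],
       [-0.8859934 , -0.34615425,  0.30853352],
       [-0.28791468, -0.11090552, -0.95121244]]), 't': array([-0.62370112, -0.04054726,  0.38142503])} [ 0.07925063 -0.00064762 -0.12666393] [[ 1.84609910e-04  9.99999898e-01  4.12802263e-04]
 [-9.51238466e-01  3.02939537e-04 -3.08456299e-01]
 [-3.08456393e-01 -3.35729301e-04  9.51238425e-01]]Traceback (most recent call last):
  File "<stdin>", line 8, in <module>
  File "h.py", line 30, in plan
    print('delta',d.round(4),'rot',w.round(4),'| pos',s['position'].round(4),'rpy',s['tool_rot'].round(3),'F',s['force'].round(2),'M',s['moment'].round(2),'w',s['grip_width'].round(4),'t',round(s['clock'],2)); return d,w
                                                                                                                                                               ^^^^^^^^^^^^^^^^^^^^^
AttributeError: 'float' object has no attribute 'round'
```

```bash
sed -i "s/s\['grip_width'\].round(4)/round(float(s['grip_width']),4)/" h.py
python3 - <<'E'
from h import *
yaw=-.1; ax=np.array([-.5*np.cos(yaw),-.5*np.sin(yaw),.866])
m=np.array([.4926,-.231,.1327]); plan(m+ax*.15,Rtool(yaw,np.pi/6))
E
```

```text
delta [ 2.0549 -1.7644 -0.0971] rot [-0.1584  0.6545  0.5865] | pos [ 0.2269 -0.5821  0.2478] rpy [-3.141  0.     0.372] F [-0.75  1.02 -0.74] M [ 0.06 -0.04 -0.04] w 0.0854 t 0.1
```

arm_command(
  deltas=[
    [-0.1,1,-0.88,0,-0.16,0.65,0.59],
    [-0.1,1,-0.88,0,-0.16,0.65,0.59],
    [-0.1,1,-0.88,0,-0.16,0.65,0.59],
    [-0.1,1,-0.88,0,-0.16,0.65,0.59],
  ],
)

```text
clock: 0.6
position: [0.3196, -0.4017, 0.2484]
tool_rot: [3.14, -0.523, -0.103]
force: [0.3, -0.1, -0.2]
grip_width: 0.0383
```

Run:
```python
from h import *
yaw=-.1; ax=np.array([-.5*np.cos(yaw),-.5*np.sin(yaw),.866])
m=np.array([.4926,-.231,.1327]); plan(m+ax*.15,Rtool(yaw,np.pi/6))
```

```text
delta [ 0.5065 -1.2493  0.1811] rot [ 0.0036  0.0008 -0.0035] | pos [ 0.3196 -0.4017  0.2484] rpy [ 3.14  -0.523 -0.103] F [ 0.34 -0.14 -0.2 ] M [ 0.02  0.47 -0.02] w 0.0383 t 0.6
```

arm_command(
  deltas=[
    [-0.1,0.25,-0.42,0.09,0,0,0],
    [-0.1,0.5,-0.84,0.18,0,0,0],
    [-0.1,0.5,-1,0.18,0,0,0],
    [-0.1,0.5,-1,0.18,0,0,0],
  ],
)

```text
clock: 1.1
position: [0.4135, -0.2604, 0.2621]
tool_rot: [3.139, -0.521, -0.096]
force: [-0.6, -0.7, -0.6]
grip_width: 0.0385
```

Run:
```python
from h import *
im=cams.grab_frame('wrist'); cv2.imwrite('pics/w1raw.png',im); crop(im,0,0,640,400,1,'pics/w1.png',50)
c=cams.get_calibration('wrist'); np.savez('w1.npz',**c)
print(telemetry.observe()['position'],telemetry.observe()['tool_rot'])
```

```text
[ 0.41285532 -0.26232092  0.26205295] [ 3.13868263 -0.52100889 -0.09848082]
```

View pics/w1.png

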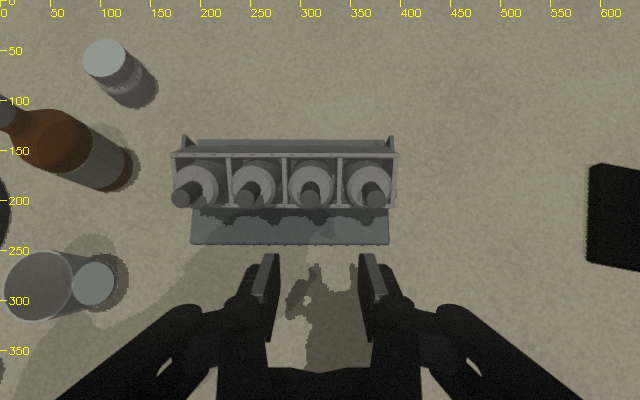

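Run:
```python
from h import *
crop(cv2.imread('pics/w1raw.png'),160,130,250,120,3,'pics/w1c.png',10)
```

```text
(no output)
```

View pics/w1c.png

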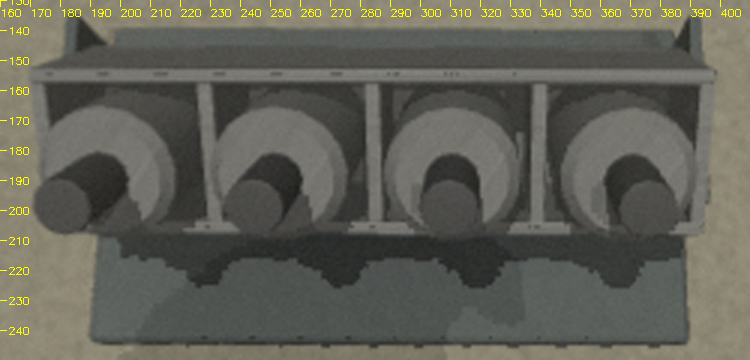

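```bash
cat > fit2.py <<'E'
from h import *
from scipy.optimize import least_squares
ct=cams.get_calibration('top'); cs=cams.get_calibration('side'); cw=dict(np.load('w1.npz'))
ST=np.array([(384.3,201.5),(409.5,203.5),(435.8,206),(462,208)])
WT=np.array([(181.3,199),(245.3,199.3),(309.3,199.3),(376.3,199)])
for a,b in zip(ST,WT): print('tri',tri([(ct,a),(cw,b)]).round(4), 'w@z',onz(cw,b,.1327).round(4),'t@z',onz(ct,a,.1327).round(4))
print(tri([(ct,ST[3]),(cs,(393.5,120.5))]).round(4),tri([(cw,WT[3]),(cs,(393.5,120.5))]).round(4))
for u in [(190.5,243.5),(389,243.5)]: print('wbase',onz(cw,u,.005).round(4))
for u in [(362.5,219.7),(460,228.5)]: print('tbase',onz(ct,u,.005).round(4))
for u in [(358.5,194.3),(402,154)]: print('sbase',onz(cs,u,.005).round(4))
E
python3 fit2.py
```

```text
tri [ 0.4976 -0.1449  0.1261] w@z [ 0.4953 -0.1475  0.1327] t@z [ 0.497  -0.144   0.1327]
tri [ 0.4928 -0.2021  0.1225] w@z [ 0.4894 -0.2041  0.1327] t@z [ 0.4919 -0.2002  0.1327]
tri [ 0.4863 -0.2608  0.1249] w@z [ 0.4837 -0.2606  0.1327] t@z [ 0.4856 -0.2588  0.1327]
tri [ 0.4835 -0.3248  0.1106] w@z [ 0.4781 -0.3199  0.1327] t@z [ 0.4805 -0.3174  0.1327]
[ 0.479  -0.3195  0.1285] [ 0.4781 -0.3211  0.1278]
wbase [ 0.4714 -0.106   0.005 ]
wbase [ 0.4467 -0.3546  0.005 ]
tbase [ 0.474  -0.1054  0.005 ]
tbase [ 0.449  -0.3527  0.005 ]
sbase [ 0.4795 -0.1219  0.005 ]
sbase [ 0.4488 -0.3484  0.005 ]
```

```bash
cat > ov.py <<'E'
from h import *
import sys
cw=dict(np.load('w1.npz')); ct=cams.get_calibration('top')
def Wm(p,L):
    c,s=np.cos(p[2]),np.sin(p[2]); L=np.atleast_2d(L); return np.c_[p[0]+c*L[:,0]-s*L[:,1],p[1]+s*L[:,0]+c*L[:,1],L[:,2]]
def circ(p,y,h,r,lean,off=0,offz=0):
    a=np.linspace(0,2*np.pi,40); ax=np.array([-np.sin(lean),0,np.cos(lean)]); e=np.array([np.cos(lean),0,np.sin(lean)])
    c=np.array([.026+off,y,.034+offz])+ax*h
    return Wm(p,c+r*(np.cos(a)[:,None]*e+np.sin(a)[:,None]*np.array([0,1,0])))
p=[.5285,-.2365,-.099]
for nm,c,f,(x0,y0,w,h,k) in (('w',cw,'pics/w1raw.png',(160,130,250,120,3)),('t',ct,'pics/top0.png',(355,155,125,85,6))):
  for lean in (30,34):
    im=cv2.resize(cv2.imread(f)[y0:y0+h,x0:x0+w],None,fx=k,fy=k,interpolation=cv2.INTER_CUBIC)
    im=cv2.convertScaleAbs(im,alpha=1.5)
    def dr(P,col): 
        u=((proj(c,P)-[x0,y0]+.5)*k).astype(np.int32); cv2.polylines(im,[u],True,col,1)
    for y in (.087,.029,-.029,-.087):
        for hh,r,col in ((.114,.009,(0,255,0)),(.08,.009,(0,255,255)),(.08,.023,(0,0,255))): dr(circ(p,y,hh,r,np.radians(lean)),col)
    dr(Wm(p,[(.07,.125,.01),(.07,-.125,.01),(-.07,-.125,.01),(-.07,.125,.01)]),(255,0,0))
    cv2.imwrite(f'pics/ov_{nm}{lean}_{sys.argv[1]}.png',im)
E
python3 ov.py a; python3 -c "
import cv2,numpy as np
cv2.imwrite('pics/ovw.png',np.vstack([cv2.imread('pics/ov_w30_a.png')[:, :750],cv2.imread('pics/ov_w34_a.png')])[:600])"
```

```text
(no output)
```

View pics/ov_w30_a.png

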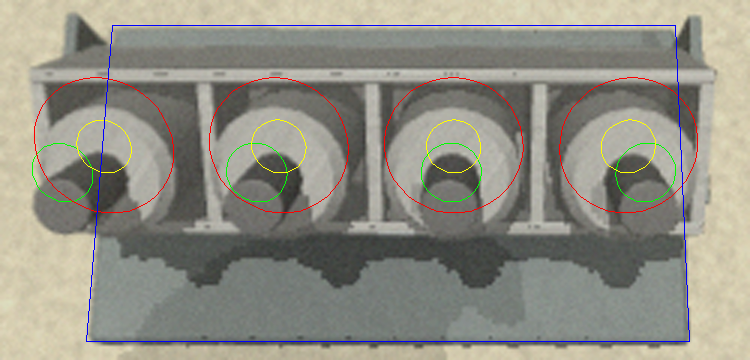

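View pics/ov_w34_a.png

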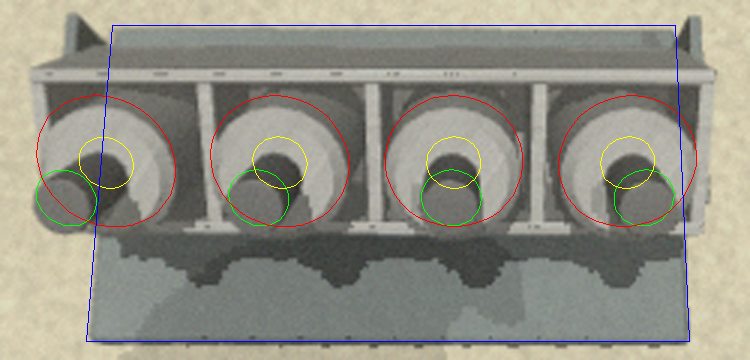

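View pics/ov_t30_a.png

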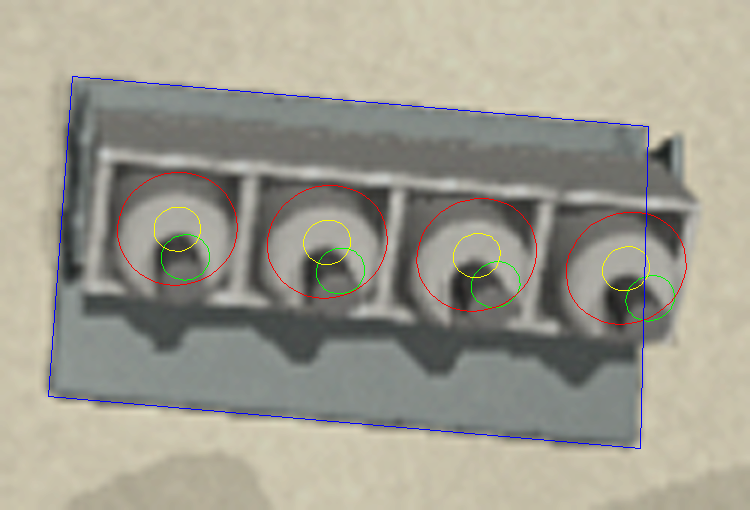

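```bash
cat > fit3.py <<'E'
from h import *
from scipy.optimize import least_squares
ct=cams.get_calibration('top'); cs=cams.get_calibration('side'); cw=dict(np.load('w1.npz'))
ST=np.array([(384.3,201.5),(409.5,203.5),(435.8,206),(462,208)])
WT=np.array([(181.3,199),(245.3,199.3),(309.3,199.3),(376.3,199)])
Y=(.087,.029,-.029,-.087)
def Wm(p,L):
    c,s=np.cos(p[2]),np.sin(p[2]); L=np.atleast_2d(L); return np.c_[p[0]+c*L[:,0]-s*L[:,1],p[1]+s*L[:,0]+c*L[:,1],L[:,2]]
# q: x,y,yaw,z of stem-top row middle
def f(q):
    L=np.array([(0,y,q[3]) for y in Y]); P=Wm(q[:3],L)
    return np.r_[(proj(cw,P)-WT).ravel()*2,(proj(ct,P)-ST).ravel(),(proj(cs,P[3:])-[[393.5,120.5]]).ravel()]
r=least_squares(f,[.487,-.232,-.1,.13]); print(r.x.round(4)); print(f(r.x).reshape(-1,2).round(1)); L=np.array([(0,y,r.x[3]) for y in Y]);print(Wm(r.x[:3],L).round(4))
E
python3 fit3.py
```

```text
[ 0.4873 -0.2327 -0.0997  0.1302]
[[-0.9  0.1]
 [ 0.5 -0.5]
 [ 2.1 -0.4]
 [-2.5  0.3]
 [ 0.8  0.6]
 [ 1.5  0.9]
 [ 1.   0.7]
 [ 0.5  1. ]
 [-0.7 -0.6]]
[[ 0.4959 -0.1461  0.1302]
 [ 0.4902 -0.2039  0.1302]
 [ 0.4844 -0.2616  0.1302]
 [ 0.4786 -0.3193  0.1302]]
```

```bash
cat > go.py <<'E'
from h import *
import sys
# go.py can dist  : TCP at axial distance (m) along can axis from underside
yaw=-.0997; ax=np.array([-.5*np.cos(yaw),-.5*np.sin(yaw),.8660]); TOP=np.array([[ 0.4959,-0.1461,0.1302],[0.4902,-0.2039,0.1302],[0.4844,-0.2616,0.1302],[0.4786,-0.3193,0.1302]])
plan(TOP[int(sys.argv[1])]+ax*(float(sys.argv[2])-.114),Rtool(yaw,np.pi/6))
E
python3 go.py 0 .160; python3 go.py 0 .103
```

```text
delta [-0.0266 -0.8277  0.6896] rot [0.0029 0.0033 0.0014] | pos [ 0.4129 -0.2623  0.2621] rpy [ 3.139 -0.521 -0.098] F [-0.91 -0.59  0.34] M [ 0.06  0.53 -0.07] w 0.0383 t 1.15
delta [-0.0256 -0.8286  1.0696] rot [0.0029 0.0033 0.0014] | pos [ 0.4129 -0.2623  0.2621] rpy [ 3.139 -0.521 -0.098] F [-0.91 -0.59  0.34] M [ 0.06  0.53 -0.07] w 0.0383 t 1.15
```

arm_command(
  deltas=[
    [-0.1,-0.01,-0.4,0.15,0,0,0],
    [-0.1,-0.026,-0.828,0.4,0,0,0],
    [-0.1,-0.026,-0.828,0.69,0.003,0.003,0],
    [-0.1,-0.026,-0.828,0.69,0.003,0.003,0],
  ],
)

```text
clock: 1.65
position: [0.4558, -0.1714, 0.2113]
tool_rot: [-3.111, -0.499, -0.113]
force: [0.6, 0.2, -0.3]
grip_width: 0.0387
```

```bash
python3 - <<'E'
from h import *
im=cams.grab_frame('wrist'); crop(im,150,130,340,230,2,'pics/w2.png',10)
E
python3 go.py 0 .103
```

```text
delta [-0.0442 -0.1531  0.6608] rot [-0.0348  0.0334 -0.0097] | pos [ 0.4577 -0.1681  0.2103] rpy [-3.11  -0.497 -0.108] F [ 2.49  4.53 -1.49] M [0.3  0.53 0.16] w 0.0383 t 1.7
```

View pics/w2.png

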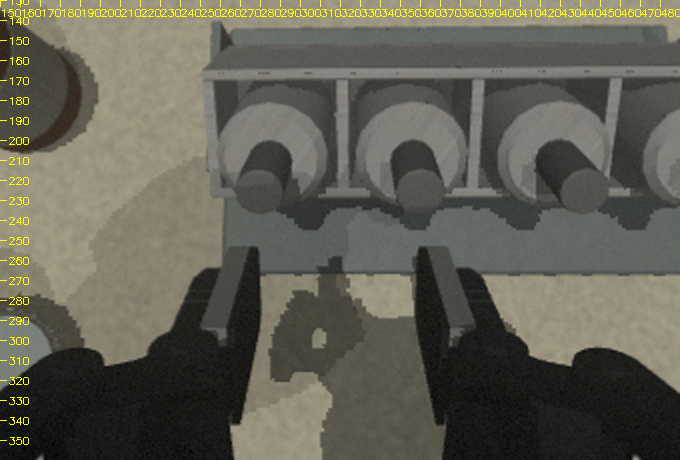

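arm_command(
  deltas=[
    [-0.1,-0.044,-0.153,0.28,-0.035,0.033,-0.01],
    [-0.1,-0.044,-0.153,0.28,-0.035,0.033,-0.01],
    [-0.1,-0.044,-0.153,0.28,-0.035,0.033,-0.01],
  ],
)

```text
clock: 2.08
position: [0.478, -0.1533, 0.197]
tool_rot: [-3.133, -0.488, -0.101]
force: [1.0, -0.1, 0.4]
grip_width: 0.0385
```

```bash
python3 go.py 0 .103;  python3 - <<'E'
from h import *
im=cams.grab_frame('wrist'); crop(im,150,130,340,230,2,'pics/w3.png',10)
c=cams.get_calibration('wrist'); np.savez('w3.npz',**c)
print(telemetry.observe()['position'])
E
python3 go.py 0 .103
```

```text
delta [-0.1056 -0.0553  0.5202] rot [-0.0104  0.0458 -0.0021] | pos [ 0.478  -0.1533  0.197 ] rpy [-3.133 -0.488 -0.101] F [ 1.   -0.14  0.39] M [0.06 0.49 0.04] w 0.0385 t 2.08
[ 0.47783802 -0.15367221  0.19725742]
delta [-0.106  -0.0575  0.5224] rot [-0.0103  0.0449 -0.0054] | pos [ 0.4778 -0.1537  0.1973] rpy [-3.131 -0.488 -0.104] F [-1.19  0.07 -0.35] M [ 0.04  0.48 -0.04] w 0.0383 t 2.12
```

View pics/w3.png

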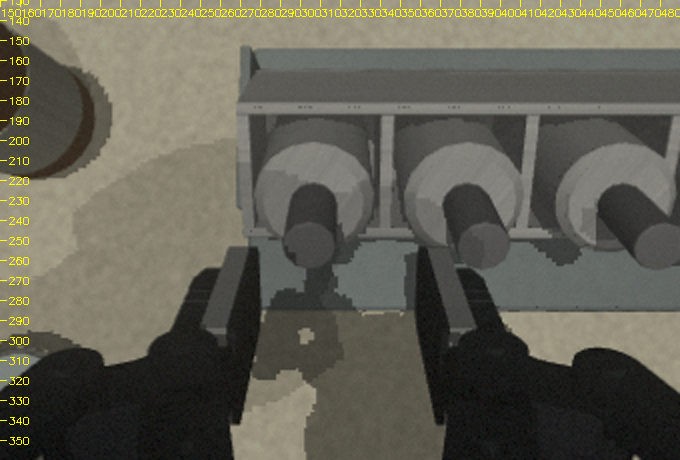

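Run:
```python
from h import *
print(telemetry.observe()['qpos'].round(3)); c=dict(np.load('w3.npz'))
print(onz(c,(304.5,251),.1302), onz(c,(390,249),.1302))
```

```text
[ 0.006  0.275  0.276  2.342 -1.262  0.162 -0.198]
[ 0.49716555 -0.14476671  0.1302    ] [ 0.49281526 -0.20142228  0.1302    ]
```

```bash
cat > go.py <<'E'
from h import *
import sys
yaw=-.0997; ax=np.array([-.5*np.cos(yaw),-.5*np.sin(yaw),.8660]); TOP=np.array([[ 0.4959,-0.1461,0.1302],[0.4902,-0.2039,0.1302],[0.4844,-0.2616,0.1302],[0.4786,-0.3193,0.1302]])
lean=np.radians(float(sys.argv[3]) if len(sys.argv)>3 else 15)
plan(TOP[int(sys.argv[1])]+ax*(float(sys.argv[2])-.114),Rtool(yaw,lean)); print(telemetry.observe()['qpos'].round(3))
E
python3 go.py 0 .150 15;python3 go.py 0 .150 18
```

```text
delta [-0.1171 -0.06    0.2093] rot [-0.0109 -0.2884 -0.004 ] | pos [ 0.4778 -0.1537  0.1973] rpy [-3.131 -0.488 -0.104] F [-1.19  0.07 -0.35] M [ 0.04  0.48 -0.04] w 0.0383 t 2.12
[ 0.006  0.275  0.276  2.342 -1.262  0.162 -0.198]
delta [-0.1171 -0.06    0.2093] rot [-0.0108 -0.2217 -0.0043] | pos [ 0.4778 -0.1537  0.1973] rpy [-3.131 -0.488 -0.104] F [-1.19  0.07 -0.35] M [ 0.04  0.48 -0.04] w 0.0383 t 2.12
[ 0.006  0.275  0.276  2.342 -1.262  0.162 -0.198]
```

arm_command(
  deltas=[
    [-0.1,-0.117,-0.06,0.15,-0.011,-0.288,-0.004],
    [-0.1,-0.117,-0.06,0.2,-0.011,-0.288,-0.004],
    [-0.1,-0.117,-0.06,0.2,-0.011,-0.288,-0.004],
    [-0.1,-0.117,-0.06,0.2,-0.011,-0.288,-0.004],
  ],
)

```text
clock: 2.62
position: [0.4771, -0.1441, 0.1628]
tool_rot: [-3.14, -0.265, -0.1]
force: [-0.2, 0.4, 0.4]
grip_width: 0.0388
```

```bash
python3 go.py 0 .105 15;  python3 - <<'E'
from h import *
im=cams.grab_frame('wrist'); crop(im,150,130,340,230,2,'pics/w4.png',10)
c=cams.get_calibration('wrist'); np.savez('w4.npz',**c)
E
```

```text
delta [0.0801 0.0013 0.3009] rot [-0.0016 -0.0039 -0.0001] | pos [ 0.4771 -0.1441  0.1628] rpy [-3.14  -0.265 -0.1  ] F [-0.18  0.44  0.36] M [-0.03  0.27 -0.04] w 0.0388 t 2.62
[-0.305  0.437  0.636  2.23  -0.832  0.403 -0.67 ]
```

View pics/w4.png

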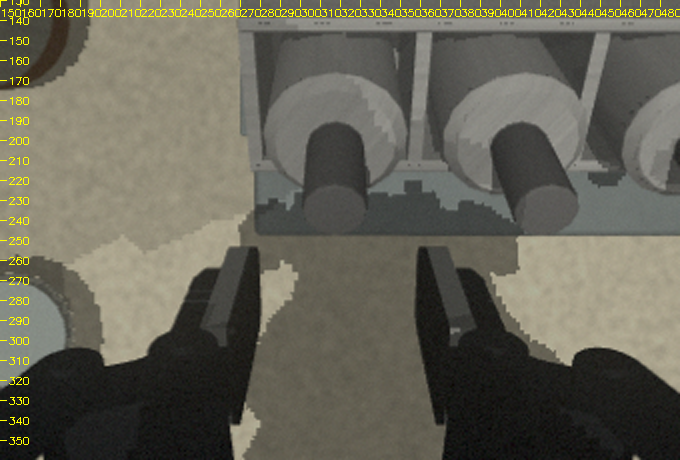

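Run:
```python
from h import *
c=dict(np.load('w4.npz')); ct=cams.get_calibration('top')
print(onz(c,(317,233.5),.1302), tri([(c,(317,233.5)),(ct,(384.3,201.5))]), onz(c,(422.5,233),.1302))
```

```text
[ 0.49651743 -0.14455001  0.1302    ] [ 0.49692392 -0.14434639  0.1322721 ] [ 0.49101532 -0.2021979   0.1302    ]
```

arm_command(
  deltas=[
    [-0.1,0.04,-0.008,0.15,0,-0.004,0],
    [-0.1,0.082,-0.008,0.3,0,-0.004,0],
    [-0.1,0.082,-0.008,0.3,0,-0.004,0],
  ],
)

```text
clock: 3.05
position: [0.5004, -0.1459, 0.1223]
tool_rot: [-3.141, -0.26, -0.101]
force: [-0.9, 0.5, 0.9]
grip_width: 0.0386
```

```bash
python3 go.py 0 .105 15;  python3 - <<'E'
from h import *
im=cams.grab_frame('wrist'); crop(im,200,130,240,180,3,'pics/w5.png',10)
E
```

```text
delta [ 0.0005  0.0043 -0.0007] rot [-0.0008  0.0025 -0.0018] | pos [ 0.5004 -0.1459  0.1223] rpy [-3.141 -0.26  -0.101] F [-0.89  0.52  0.9 ] M [ 0.06  0.32 -0.01] w 0.0386 t 3.05
[-0.195  0.529  0.497  2.196 -0.943  0.339 -0.582]
```

View pics/w5.png

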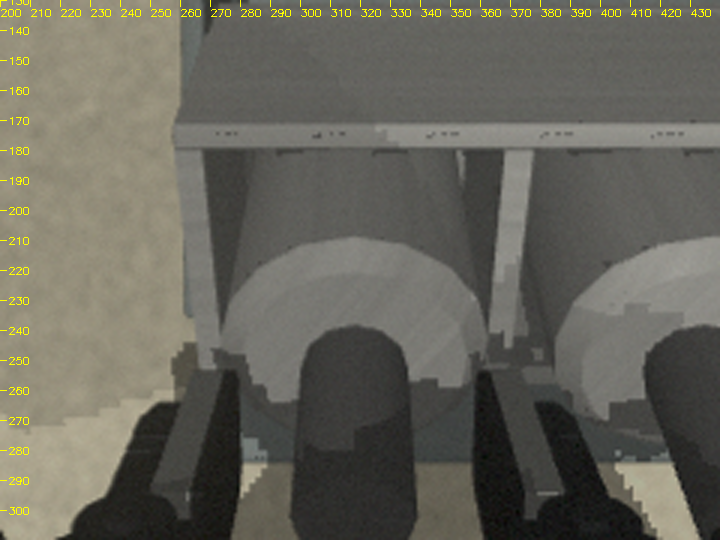

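arm_command(
  deltas=[
    [-1,0,0,0,0,0,0],
    [-1,0,0,0,0,0,0],
    [-1,0,0,0,0,0,0],
    [-1,0,0,0,0,0,0],
  ],
  newtons=110,
)

```text
clock: 3.6
position: [0.5009, -0.1454, 0.1238]
tool_rot: [3.141, -0.261, -0.099]
force: [-9.4, -0.6, 20.0]
grip_width: 0.015
```

Run:
```python
from h import *
s=telemetry.observe(); print(s['position'],s['force'],s['moment'],s['grip_width'])
yaw=-.0997; ax=np.array([-.5*np.cos(yaw),-.5*np.sin(yaw),.8660])
for d in (.02,.07):plan(s['position']+ax*d,Rt(s))
```

```text
[ 0.50088655 -0.14541096  0.12380295] [-9.40794823 -0.60617167 19.98154445] [-0.2496868   1.15330356 -0.0887128 ] 0.015024719916536713
delta [-0.0346  0.     -0.1288] rot [0. 0. 0.] | pos [ 0.5009 -0.1454  0.1238] rpy [ 3.141 -0.261 -0.099] F [-9.41 -0.61 19.98] M [-0.25  1.15 -0.09] w 0.015 t 3.6
delta [-1.210e-01  1.000e-04 -4.507e-01] rot [0. 0. 0.] | pos [ 0.5009 -0.1454  0.1238] rpy [ 3.141 -0.261 -0.099] F [-9.41 -0.61 19.98] M [-0.25  1.15 -0.09] w 0.015 t 3.6
```

arm_command(
  deltas=[
    [-1,-0.035,0,-0.13,0,0,0],
    [-1,-0.08,0,-0.3,0,0,0],
    [-1,-0.122,0,-0.455,0,0,0],
    [-1,-0.122,0,-0.455,0,0,0],
    [-1,-0.122,0,-0.455,0,0,0],
  ],
)

```text
clock: 4.22
position: [0.4663, -0.141, 0.1836]
tool_rot: [3.141, -0.26, -0.097]
force: [0.2, -0.0, -1.0]
grip_width: 0.0148
```

Run:
```python
from h import *
s=telemetry.observe(); print(s['position'],s['force'],s['moment'],s['grip_width'],s['qpos'].round(3))
im=cams.grab_frame('wrist'); crop(im,120,100,400,300,2,'pics/w6.png',20)
s=telemetry.observe(); print(s['position'],s['force'],s['moment'],s['grip_width'])
im=cams.grab_frame('side'); crop(im,280,60,160,140,4,'pics/s6.png',10)
s=telemetry.observe(); print(s['position'],s['force'],s['moment'],s['grip_width'])
```

```text
[ 0.46633951 -0.14097011  0.18363714] [ 0.19268361 -0.04304174 -0.97300839] [ 0.06394025  0.36752331 -0.02917047] 0.014812495655562719 [-0.389  0.394  0.731  2.238 -0.757  0.449 -0.735]
[ 0.46625784 -0.14117416  0.18342063] [ 0.04481141 -0.52801214 -2.20113913] [ 0.04027537  0.39996011 -0.00883854] 0.014693316694002246
[ 0.46612798 -0.1413582   0.18328128] [ 0.42152714 -0.38791416 -1.30866701] [0.07699984 0.43944887 0.00162862] 0.014824423353799599
```

View pics/w6.png

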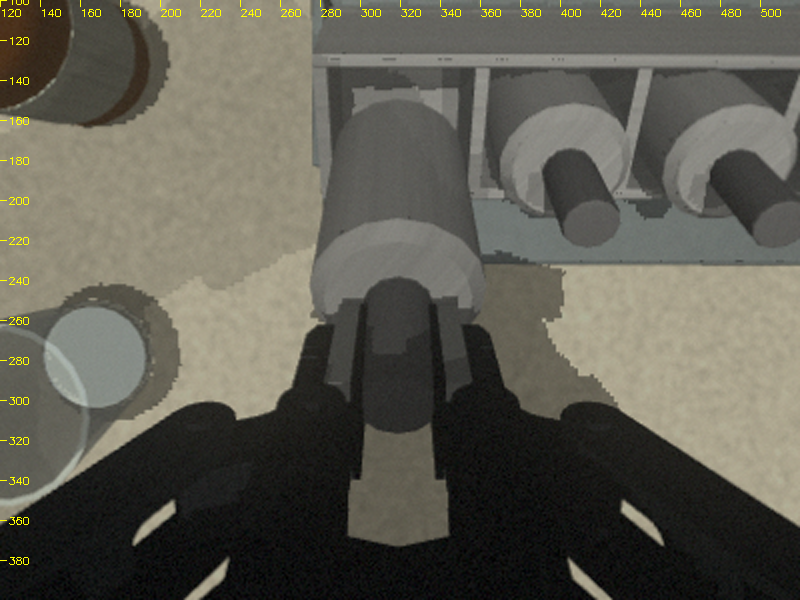

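View pics/s6.png

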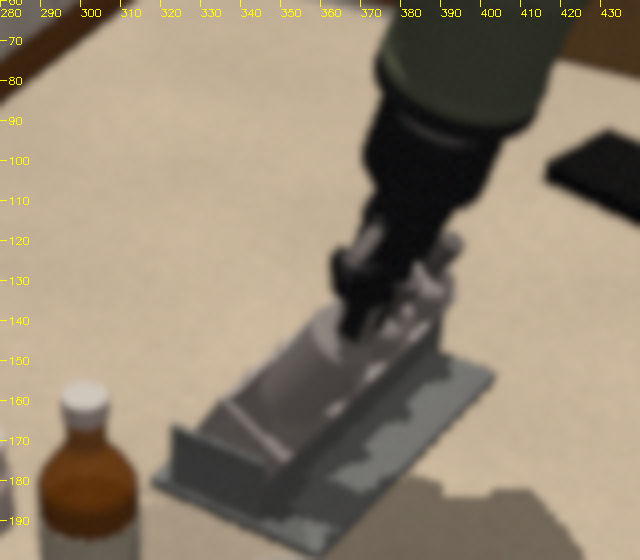

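arm_command(
  deltas=[
    [-1,-0.035,0,-0.13,0,0,0],
    [-1,-0.035,0,-0.13,0,0,0],
  ],
)

```text
clock: 4.58
position: [0.4562, -0.1405, 0.2014]
tool_rot: [3.141, -0.26, -0.098]
force: [0.5, 0.2, -2.4]
grip_width: 0.015
```

Run:
```python
from h import *
F=[]
for i in range(4):
    s=telemetry.observe(); F.append(np.r_[s['force'],s['moment']]); cams.grab_frame('side')
print(np.array(F).round(2),s['position'],s['grip_width'],s['clock'])
```

```text
[[ 0.51  0.23 -2.37  0.08  0.45 -0.04]
 [ 0.38 -0.58 -2.33  0.04  0.44  0.01]
 [-0.29  0.   -1.6   0.05  0.47  0.02]
 [ 0.24  0.49 -2.37  0.07  0.48  0.01]] [ 0.45633921 -0.14029423  0.20072367] 0.014856891718491496 4.725
```

Force about −2.2 N, so roughly 0.22 kg: can in cell 1 (+87) is empty. I'll put it back.

```bash
cat > ret.py <<'E'
from h import *
import sys
yaw=-.0997; ax=np.array([-.5*np.cos(yaw),-.5*np.sin(yaw),.8660])
p=np.array(eval(sys.argv[1]))
for d in (.04,.002): plan(p+ax*d,Rtool(yaw,np.radians(15)))
E
python3 ret.py "[.5009,-.1454,.1238]"
```

```text
delta [0.0885 0.0036 0.315 ] rot [0.0006 0.0038 0.0025] | pos [ 0.4562 -0.1404  0.2007] rpy [ 3.141 -0.259 -0.098] F [ 0.23 -0.1  -2.17] M [0.   0.45 0.02] w 0.0148 t 4.78
delta [0.1548 0.0036 0.5595] rot [0.0006 0.0038 0.0025] | pos [ 0.4562 -0.1404  0.2007] rpy [ 3.141 -0.259 -0.098] F [ 0.23 -0.1  -2.17] M [0.   0.45 0.02] w 0.0148 t 4.78
```

arm_command(
  deltas=[
    [-1,0.05,0,0.19,0,0.004,0],
    [-1,0.1,0.002,0.36,0,0.004,0],
    [-1,0.155,0.002,0.56,0,0.004,0],
    [-1,0.155,0.002,0.56,0,0.004,0],
    [-1,0.155,0.002,0.56,0,0.004,0],
  ],
)

```text
clock: 5.4
position: [0.4993, -0.1456, 0.1263]
tool_rot: [3.141, -0.262, -0.099]
force: [-0.4, -0.4, -1.1]
grip_width: 0.015
```

```bash
python3 ret.py "[.5009,-.1454,.1238]"
python3 - <<'E'
from h import *
im=cams.grab_frame('wrist'); crop(im,120,100,400,300,2,'pics/w7.png',20)
E
```

```text
delta [-0.0633 -0.0019 -0.2391] rot [ 0.0009 -0.0003  0.0012] | pos [ 0.4993 -0.1456  0.1263] rpy [ 3.141 -0.262 -0.099] F [-0.44 -0.45 -1.13] M [-0.    0.47 -0.02] w 0.015 t 5.4
delta [ 0.0023 -0.0021  0.0056] rot [ 0.0009 -0.0003  0.0012] | pos [ 0.4993 -0.1456  0.1263] rpy [ 3.141 -0.262 -0.099] F [-0.44 -0.45 -1.13] M [-0.    0.47 -0.02] w 0.015 t 5.4
```

View pics/w7.png

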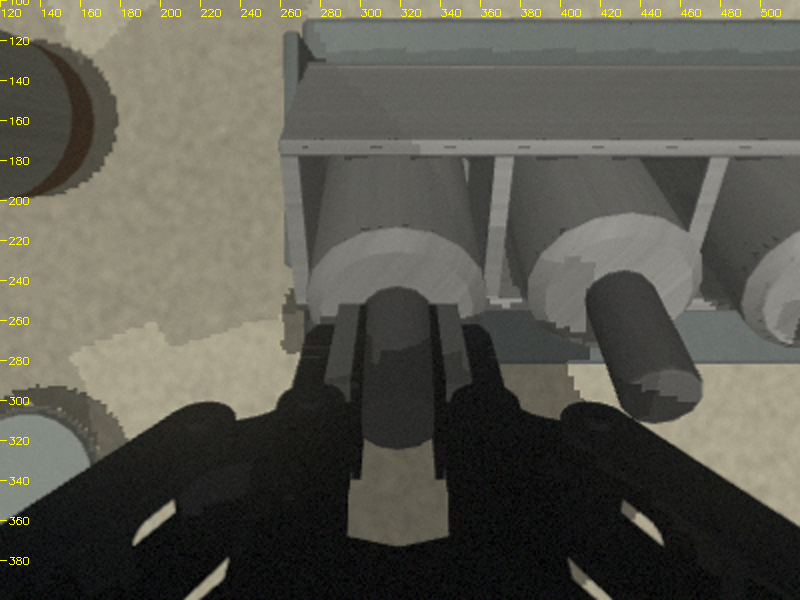

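arm_command(
  deltas=[
    [-1,0.005,0,0.017,0,0,0],
    [-1,0.005,0,0.017,0,0,0],
    [-0.1,0.005,0,0.015,0,0,0],
    [-0.1,0.005,0,0.015,0,0,0],
    [-0.1,-0.06,0,-0.23,0,0,0],
    [-0.1,-0.075,0,-0.28,0,0,0],
  ],
)

```text
clock: 6.2
position: [0.4779, -0.1431, 0.1649]
tool_rot: [3.141, -0.264, -0.098]
force: [0.6, 0.7, 0.4]
grip_width: 0.0386
```

```bash
python3 go.py 1 .150 15
python3 - <<'E'
from h import *
im=cams.grab_frame('wrist'); crop(im,120,100,400,300,2,'pics/w8.png',20)
E
```

```text
delta [-0.0046  0.3951  0.0234] rot [ 0.0004 -0.0027  0.0015] | pos [ 0.4779 -0.1431  0.1649] rpy [ 3.141 -0.264 -0.098] F [0.62 0.71 0.36] M [0.07 0.23 0.01] w 0.0386 t 6.2
[-0.325  0.439  0.658  2.228 -0.833  0.413 -0.67 ]
```

View pics/w8.png

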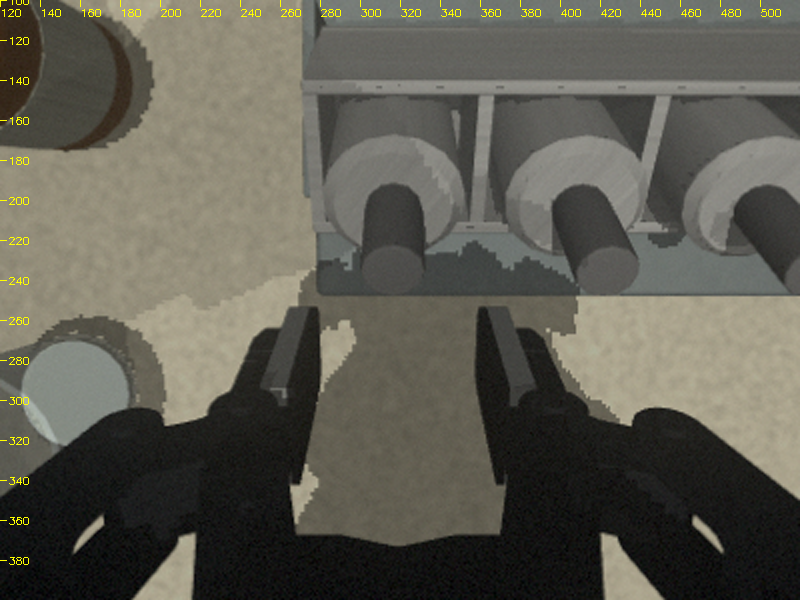

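arm_command(
  deltas=[
    [-0.1,-0.006,0.2,0.02,0,-0.002,0],
    [-0.1,-0.006,0.387,0.02,0,-0.002,0],
    [-0.1,0.032,0.387,0.17,0,-0.002,0],
    [-0.1,0.073,0.387,0.31,0,-0.002,0],
    [-0.1,0.073,0.387,0.31,0,-0.002,0],
  ],
)

```text
clock: 6.88
position: [0.4949, -0.203, 0.1203]
tool_rot: [3.141, -0.259, -0.098]
force: [0.4, 0.6, -0.3]
grip_width: 0.0385
```

```bash
python3 go.py 1 .105 15
python3 - <<'E'
from h import *
im=cams.grab_frame('wrist'); crop(im,120,100,400,300,2,'pics/w9.png',20)
E
```

```text
delta [ 0.003   0.0094 -0.0138] rot [-0.      0.0036  0.0021] | pos [ 0.4949 -0.203   0.1203] rpy [ 3.141 -0.259 -0.098] F [ 0.37  0.58 -0.3 ] M [ 0.04  0.3  -0.03] w 0.0385 t 6.88
[-0.059  0.55   0.489  2.157 -0.958  0.38  -0.452]
```

View pics/w9.png

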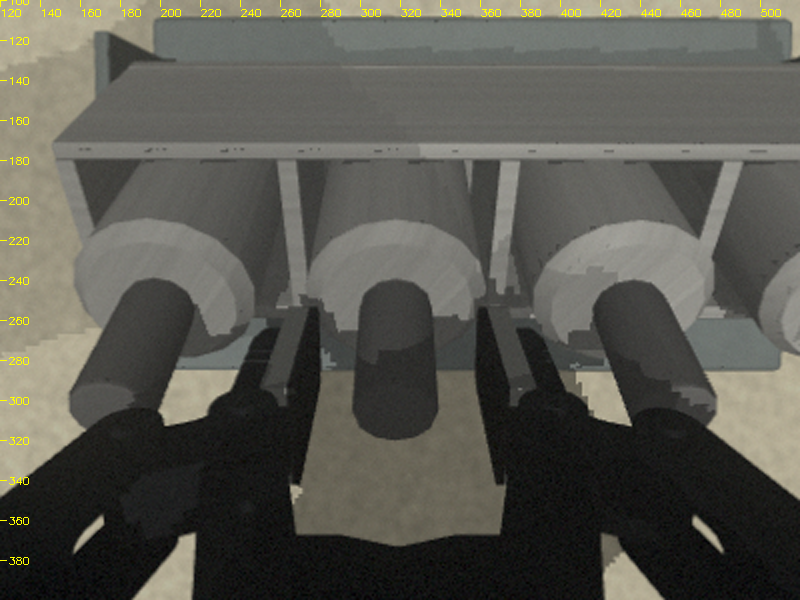

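arm_command(
  deltas=[
    [-0.1,-0.003,0,-0.024,0,0,0],
    [-1,-0.003,0,-0.024,0,0,0],
    [-1,-0.003,0,-0.024,0,0,0],
    [-1,-0.003,0,-0.024,0,0,0],
    [-1,-0.003,0,-0.024,0,0,0],
  ],
)

```text
clock: 7.55
position: [0.4937, -0.2027, 0.1261]
tool_rot: [3.141, -0.262, -0.098]
force: [-8.3, 3.1, 20.9]
grip_width: 0.0151
```

Run:
```python
from h import *
s=telemetry.observe(); print(s['position'],s['force'],s['moment'],s['grip_width'])
yaw=-.0997; ax=np.array([-.5*np.cos(yaw),-.5*np.sin(yaw),.8660])
plan(s['position']+ax*.09,Rt(s))
```

```text
[ 0.49371956 -0.20274456  0.12605344] [-8.26475098  3.06968429 20.88483887] [0.6043212  0.93625495 0.1617317 ] 0.01507774267374558
delta [-1.550e-01 -4.000e-04 -5.796e-01] rot [0. 0. 0.] | pos [ 0.4937 -0.2027  0.1261] rpy [ 3.141 -0.262 -0.098] F [-8.26  3.07 20.88] M [0.6  0.94 0.16] w 0.0151 t 7.55
```

arm_command(
  deltas=[
    [-1,-0.04,0,-0.15,0,0,0],
    [-1,-0.1,0,-0.36,0,0,0],
    [-1,-0.155,0,-0.58,0,0,0],
    [-1,-0.155,0,-0.58,0,0,0],
    [-1,-0.155,0,-0.58,0,0,0],
  ],
)

```text
clock: 8.18
position: [0.4494, -0.1978, 0.2028]
tool_rot: [3.141, -0.261, -0.097]
force: [0.0, 0.5, -2.8]
grip_width: 0.0144
```

```bash
cat > fz.py <<'E'
from h import *
F=[]
for i in range(3):
    s=telemetry.observe(); F.append(np.r_[s['force'],s['moment']]); im=cams.grab_frame('wrist')
print(np.array(F).round(2),s['position'],s['grip_width'],s['clock'])
E
python3 fz.py
```

```text
[[ 0.04  0.46 -2.84  0.02  0.44 -0.02]
 [-0.01  0.84 -2.94  0.06  0.49  0.  ]
 [ 0.64  0.27 -2.21  0.02  0.47  0.02]] [ 0.44907804 -0.19818646  0.20240574] 0.01479075693976433 8.275
```

About −2.6 N, so this one is empty too; cells 3 and 4 hold the full cans (I'll check when lifting). Returning this one.

```bash
python3 ret.py "[.4937,-.2027,.1261]"
```

```text
delta [ 0.0893 -0.0007  0.311 ] rot [0.0006 0.0025 0.0024] | pos [ 0.449  -0.1983  0.2024] rpy [ 3.141 -0.26  -0.098] F [ 0.57 -0.24 -1.8 ] M [0.06 0.49 0.02] w 0.0147 t 8.32
delta [ 0.1554 -0.0007  0.5556] rot [0.0006 0.0025 0.0024] | pos [ 0.449  -0.1983  0.2024] rpy [ 3.141 -0.26  -0.098] F [ 0.57 -0.24 -1.8 ] M [0.06 0.49 0.02] w 0.0147 t 8.32
```

arm_command(
  deltas=[
    [-1,0.05,0,0.19,0,0,0],
    [-1,0.1,-0.001,0.36,0,0.002,0],
    [-1,0.155,-0.001,0.555,0,0.002,0],
    [-1,0.158,-0.001,0.568,0,0.002,0],
    [-1,0.158,-0.001,0.568,0,0.002,0],
  ],
)

```text
clock: 8.95
position: [0.493, -0.2031, 0.1269]
tool_rot: [3.141, -0.262, -0.099]
force: [-0.0, 0.4, -2.4]
grip_width: 0.0147
```

```bash
python3 ret.py "[.4937,-.2027,.1261]"
```

```text
delta [-0.0664 -0.0032 -0.2516] rot [0.0009 0.0002 0.0011] | pos [ 0.493  -0.2031  0.1269] rpy [ 3.141 -0.262 -0.099] F [-0.03  0.42 -2.41] M [0.08 0.45 0.04] w 0.0147 t 8.95
delta [-0.0008 -0.0033 -0.0069] rot [0.0009 0.0002 0.0011] | pos [ 0.493  -0.2031  0.1269] rpy [ 3.141 -0.262 -0.099] F [-0.03  0.42 -2.41] M [0.08 0.45 0.04] w 0.0147 t 8.95
```

arm_command(
  deltas=[
    [-1,0.004,0,0.015,0,0,0],
    [-1,0.004,0,0.015,0,0,0],
    [-0.1,0.004,0,0.013,0,0,0],
    [-0.1,0.004,0,0.013,0,0,0],
    [-0.1,-0.06,0,-0.23,0,0,0],
    [-0.1,-0.077,0,-0.29,0,0,0],
  ],
)

```text
clock: 9.7
position: [0.471, -0.2007, 0.1672]
tool_rot: [3.141, -0.264, -0.099]
force: [0.1, -0.1, 0.4]
grip_width: 0.0385
```

```bash
python3 go.py 2 .150 15; python3 go.py 2 .107 15
python3 - <<'E'
from h import *
im=cams.grab_frame('wrist'); crop(im,120,100,400,300,2,'pics/w10.png',20)
E
```

```text
delta [-0.0017  0.3949  0.0402] rot [ 0.0007 -0.0029  0.0014] | pos [ 0.471  -0.2007  0.1672] rpy [ 3.141 -0.264 -0.099] F [ 0.09 -0.07  0.39] M [0.04 0.3  0.06] w 0.0385 t 9.7
[-0.171  0.451  0.639  2.189 -0.844  0.457 -0.54 ]
delta [0.0719 0.3948 0.3172] rot [ 0.0007 -0.0029  0.0014] | pos [ 0.471  -0.2007  0.1672] rpy [ 3.141 -0.264 -0.099] F [ 0.09 -0.07  0.39] M [0.04 0.3  0.06] w 0.0385 t 9.7
[-0.171  0.451  0.639  2.189 -0.844  0.457 -0.54 ]
```

View pics/w10.png

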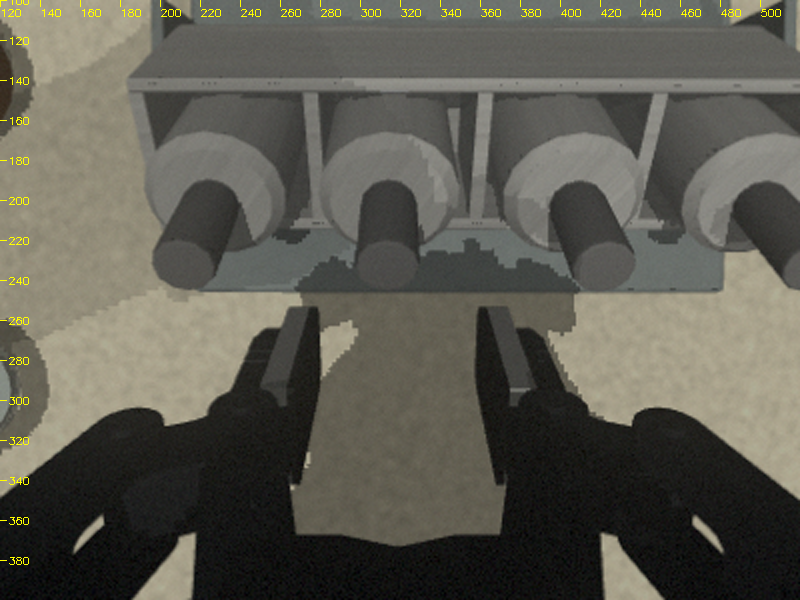

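arm_command(
  deltas=[
    [-0.1,-0.002,0.2,0.03,0,-0.002,0],
    [-0.1,-0.002,0.39,0.04,0,-0.002,0],
    [-0.1,0.034,0.39,0.17,0,-0.002,0],
    [-0.1,0.07,0.39,0.31,0,-0.002,0],
    [-0.1,0.07,0.39,0.31,0,-0.002,0],
  ],
)

```text
clock: 10.38
position: [0.4876, -0.2606, 0.1223]
tool_rot: [3.141, -0.259, -0.098]
force: [-1.0, -0.1, 0.6]
grip_width: 0.0382
```

```bash
python3 go.py 2 .107 15
python3 - <<'E'
from h import *
im=cams.grab_frame('wrist'); crop(im,120,100,400,300,2,'pics/w11.png',20)
E
```

```text
delta [ 0.0055  0.0085 -0.0111] rot [-0.0004  0.0035  0.0024] | pos [ 0.4876 -0.2606  0.1223] rpy [ 3.141 -0.259 -0.098] F [-1.01 -0.14  0.57] M [-0.03  0.26  0.05] w 0.0382 t 10.38
[ 0.058  0.574  0.503  2.105 -0.953  0.44  -0.351]
```

View pics/w11.png

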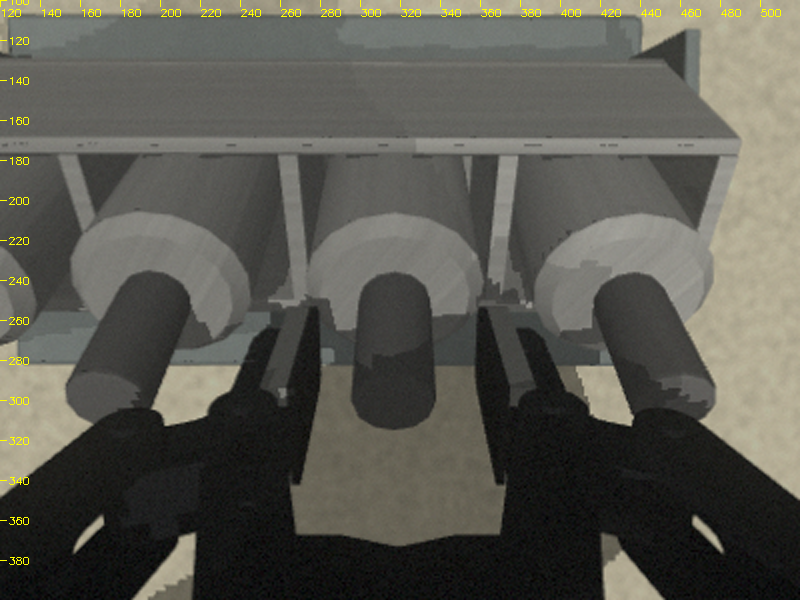

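arm_command(
  deltas=[
    [-1,0,0,-0.012,0,0,0],
    [-1,0,0,-0.012,0,0,0],
    [-1,0,0,-0.012,0,0,0],
    [-1,0,0,-0.012,0,0,0],
    [-1,-0.04,0,-0.16,0,0,0],
    [-1,-0.1,0,-0.37,0,0,0],
    [-1,-0.155,0,-0.59,0,0,0],
    [-1,-0.155,0,-0.59,0,0,0],
  ],
  newtons=120,
)

```text
clock: 11.42
position: [0.4422, -0.2563, 0.205]
tool_rot: [3.141, -0.263, -0.098]
force: [0.7, 0.7, -6.9]
grip_width: 0.0143
```

```bash
python3 fz.py
```

```text
[[ 0.73  0.72 -6.88  0.07  0.78  0.02]
 [ 0.1   0.54 -6.95  0.12  0.82  0.04]
 [ 1.08  0.56 -7.03  0.12  0.84  0.02]] [ 0.44281796 -0.25572456  0.20327325] 0.01446680180405005 11.525
```

Cell 3's can reads −6.9 N, about 0.70 kg, so it is full. Carrying it upright and high over the bystanders.

```bash
cat > up.py <<'E'
from h import *
import sys
x,y,z,lean=map(float,sys.argv[1:5]); yaw=float(sys.argv[5]) if len(sys.argv)>5 else -.0997
plan([x,y,z],Rtool(yaw,np.radians(lean))); print(telemetry.observe()['qpos'].round(3))
E
python3 up.py .47 -.16 .33 -15
```

```text
delta [ 0.3333 -0.6531 -0.7887] rot [ 5.000e-04 -6.651e-01  3.200e-03] | pos [ 0.4427 -0.2558  0.2028] rpy [ 3.141 -0.261 -0.097] F [ 0.74 -0.32 -7.34] M [0.13 0.83 0.01] w 0.0144 t 11.57
[-0.097  0.399  0.72   2.149 -0.743  0.567 -0.503]
```

arm_command(
  deltas=[
    [-1,0,0,-0.3,0,0,0],
    [-1,0.15,-0.25,-0.55,0,-0.2,0],
    [-1,0.333,-0.55,-0.79,0,-0.42,0],
    [-1,0.333,-0.653,-0.79,0,-0.665,0.003],
    [-1,0.333,-0.653,-0.79,0,-0.665,0.003],
  ],
)

```text
clock: 12.2
position: [0.4724, -0.1576, 0.3292]
tool_rot: [3.14, 0.267, -0.095]
force: [-0.1, -1.5, -7.4]
grip_width: 0.0143
```

```bash
python3 up.py .50 0.05 .33 -15
```

```text
delta [ 0.0485 -1.3948 -0.0206] rot [0.0033 0.006  0.0059] | pos [ 0.4724 -0.1576  0.3292] rpy [ 3.14   0.267 -0.095] F [-0.13 -1.49 -7.42] M [-0.19 -0.65  0.05] w 0.0143 t 12.2
[-0.433  0.535  0.942  1.673 -0.327  1.407 -1.077]
```

arm_command(
  deltas=[
    [-1,0.02,-0.4,-0.02,0,0,0],
    [-1,0.04,-0.8,-0.02,0.003,0.003,0.004],
    [-1,0.04,-1,-0.02,0.003,0.003,0.006],
    [-1,0.04,-1,-0.02,0.003,0.006,0.006],
  ],
)

```text
clock: 12.7
position: [0.492, -0.0091, 0.3305]
tool_rot: [-3.141, 0.258, -0.101]
force: [-0.2, -0.2, -6.3]
grip_width: 0.0144
```

```bash
python3 up.py .5265 .15 .33 -15
python3 - <<'E'
from h import *
im=cams.grab_frame('wrist'); crop(im,0,0,640,400,1,'pics/w12.png',50)
im=cams.grab_frame('side'); crop(im,200,60,200,150,4,'pics/s12.png',10)
E
```

```text
delta [ 0.1188 -1.0785 -0.0272] rot [-0.0013 -0.0051 -0.0014] | pos [ 0.492  -0.0091  0.3305] rpy [-3.141  0.258 -0.101] F [-0.19 -0.18 -6.25] M [-0.15 -0.62  0.03] w 0.0144 t 12.7
[-0.7    0.517  0.939  1.688 -0.384  1.419 -1.332]
```

View pics/w12.png

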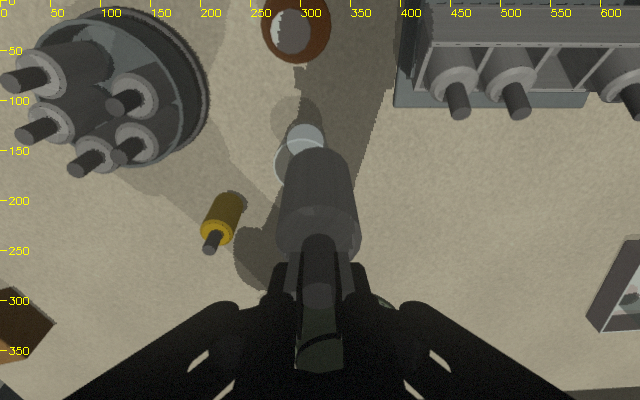

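View pics/s12.png

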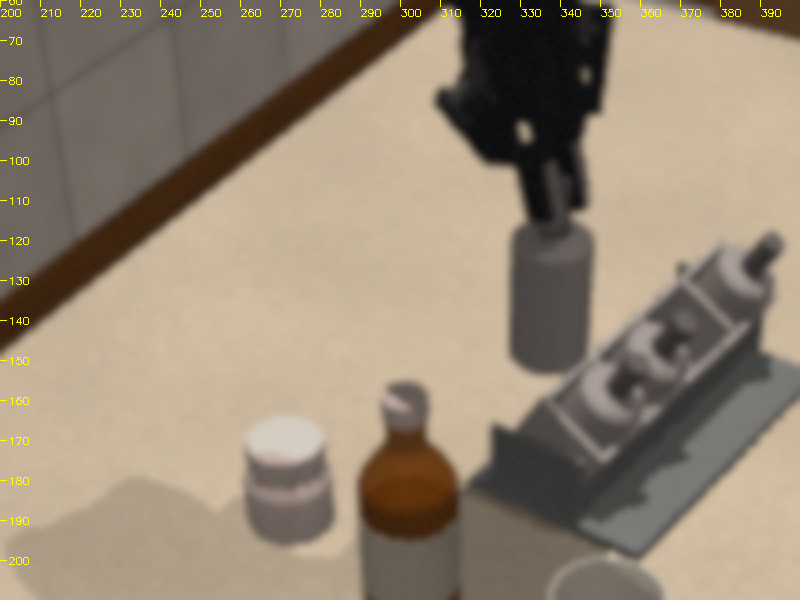

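```bash
cat > held.py <<'E'
from h import *
import sys
# overlay held-can model: a=axial dist TCP from underside, delta deg; views
def draw(f,name,c,pos,R,a,delta,box,k):
    d=np.radians(delta)
    # can axis up in tool frame: tool z is down; can axis = -z rotated about tool y
    axis=R@(Ro.from_euler('y',float(np.sign(1))*d).apply([0,0,-1.]))
    e1=R@np.array([0,1,0.]); e2=np.cross(axis,e1)
    x0,y0,w,h=box
    im=cv2.resize(name[y0:y0+h,x0:x0+w],None,fx=k,fy=k,interpolation=cv2.INTER_CUBIC); im=cv2.convertScaleAbs(im,alpha=1.4)
    t=np.linspace(0,2*np.pi,50)
    for hh,r,col in ((0,.023,(0,255,0)),(.08,.023,(0,0,255)),(.114,.009,(0,255,255))):
        P=pos+axis*(hh-a)+r*(np.cos(t)[:,None]*e1+np.sin(t)[:,None]*e2)
        cv2.polylines(im,[((proj(c,P)-[x0,y0]+.5)*k).astype(np.int32)],True,col,1)
    cv2.imwrite(f,im); return axis
if __name__=='__main__':
    a,dl=float(sys.argv[1]),float(sys.argv[2]); tag=sys.argv[3]
    s=telemetry.observe(); c=cams.get_calibration('wrist'); w=cams.grab_frame('wrist'); 
    print(draw(f'pics/hw{tag}.png',w,c,s['position'],Rt(s),a,dl,(220,110,200,220),2),s['position'])
    s=telemetry.observe(); w=cams.grab_frame('side'); c=cams.get_calibration('side')
    u=proj(c,[s['position']])[0].astype(int); b=(max(0,u[0]-50),max(0,u[1]-30),100,110)
    draw(f'pics/hs{tag}.png',w,c,s['position'],Rt(s),a,dl,b,5)
    A=cv2.imread(f'pics/hw{tag}.png');B=cv2.imread(f'pics/hs{tag}.png');H=max(A.shape[0],B.shape[0])
    A=cv2.copyMakeBorder(A,0,H-A.shape[0],0,0,0);B=cv2.copyMakeBorder(B,0,H-B.shape[0],0,0,0)
    o=np.hstack([A,B]); sc=min(1,800/o.shape[1]); cv2.imwrite(f'pics/h{tag}.png',cv2.resize(o,None,fx=sc,fy=sc))
E
python3 held.py .106 15 a
```

```text
[-4.68553428e-03  6.80566402e-04  9.99988791e-01] [ 0.49156632 -0.0119813   0.33110406]
```

View pics/ha.png

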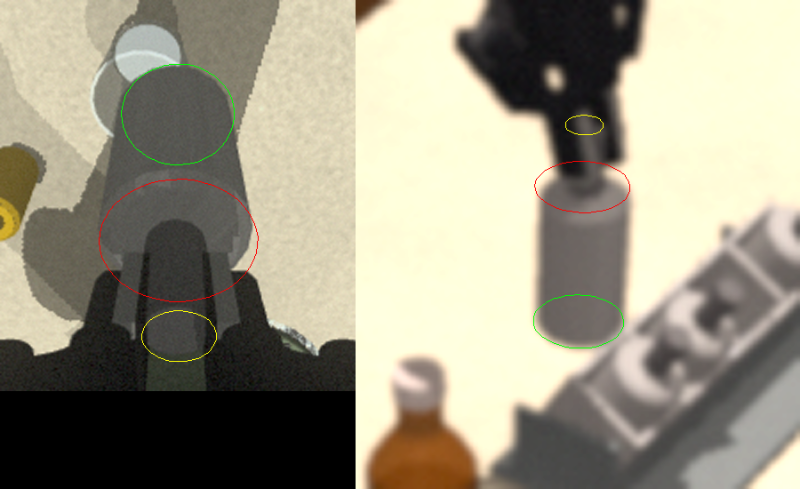

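arm_command(
  deltas=[
    [-1,0,-0.4,0,0,0,0],
    [-1,0,-0.8,0,0,0,0],
    [-1,0,-0.9,0,0,0,0],
    [-1,0,-0.9,0,0,0,0],
  ],
)

```text
clock: 13.4
position: [0.5058, 0.1223, 0.3315]
tool_rot: [3.141, 0.257, -0.105]
force: [-0.6, -1.0, -7.4]
grip_width: 0.0143
```

Run:
```python
from h import *
c=cams.get_calibration('wrist');im=cams.grab_frame('wrist'); cv2.imwrite('pics/w13raw.png',im);crop(im,0,0,640,400,1,'pics/w13.png',50)
np.savez('w13.npz',**c); print(telemetry.observe()['position'],telemetry.observe()['tool_rot'])
```

```text
[0.50572066 0.12113999 0.33172846] [ 3.14114785  0.25661663 -0.10675612]
```

View pics/w13.png

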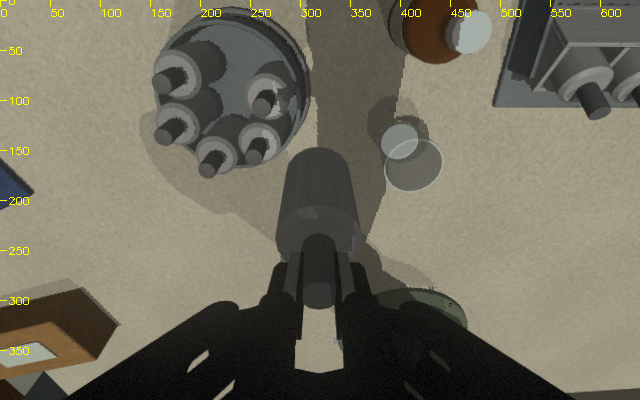

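Run:
```python
from h import *
crop(cv2.imread('pics/w13raw.png'),140,0,180,190,3,'pics/w13c.png',10)
```

```text
(no output)
```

View pics/w13c.png

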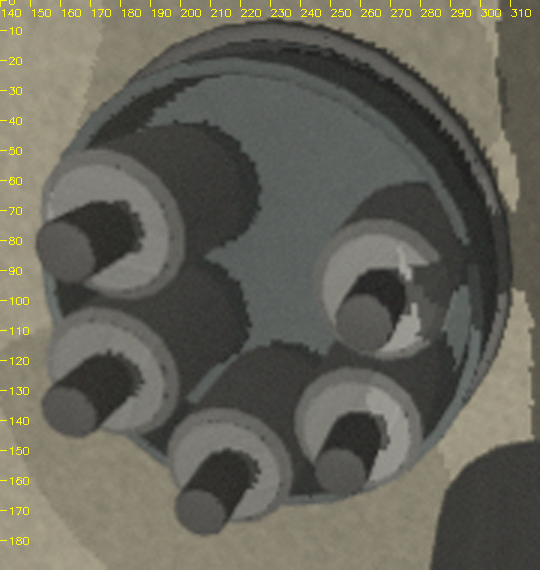

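```bash
cat > fit4.py <<'E'
from h import *
from scipy.optimize import least_squares
ct=cams.get_calibration('top'); cs=cams.get_calibration('side'); cw=dict(np.load('w13.npz'))
T=np.array([(208.8,173.5),(200.5,191.8),(213.2,209.3),(235.5,205.5),(244.7,185)])
S=np.array([(243.5,236),(257.8,249),(282,246),(293,229),(278.3,216)])
Wv=np.array([(162,84),(163.7,137),(208.7,169.3),(254,156.3),(261.3,107)])
S=np.array([(243.5,236),(257.8,249),(282,246),(293,229),(278.3,216)])
for a,b,c in zip(T,Wv,S): print('wrist',onz(cw,b,.142).round(4),'top',onz(ct,a,.142).round(4),'side',onz(cs,c,.142).round(4),'tri',tri([(cw,b),(ct,a),(cs,c)]).round(4))
def P(p):
    a=p[2]+np.arange(5)*np.pi/3
    return np.c_[p[0]+.05*np.cos(a),p[1]+.05*np.sin(a),np.full(5,.142)]
for wts in ((1,1,1),(1,0,0)):
    r=least_squares(lambda p:np.r_[(proj(cw,P(p))-Wv).ravel()*wts[0],(proj(ct,P(p))-T).ravel()*wts[1],(proj(cs,P(p))-S).ravel()*wts[2]],[.5265,.221,.69]); p=r.x
    a=p[2]-np.pi/3; print('tub',p.round(4),'ring',p[0]+.05*np.cos(a),p[1]+.05*np.sin(a)); print((proj(cw,P(p))-Wv).round(1).tolist(),(proj(ct,P(p))-T).round(1).tolist(),(proj(cs,P(p))-S).round(1).tolist())
E
python3 fit4.py
```

```text
wrist [0.5664 0.2535 0.142 ] top [0.5639 0.2527 0.142 ] side [0.5631 0.2569 0.142 ] tri [0.5654 0.2545 0.1385]
wrist [0.5196 0.2694 0.142 ] top [0.5215 0.2697 0.142 ] side [0.5164 0.2719 0.142 ] tri [0.5197 0.2702 0.14  ]
wrist [0.482  0.2366 0.142 ] top [0.4811 0.2386 0.142 ] side [0.4786 0.2408 0.142 ] tri [0.4808 0.2386 0.1391]
wrist [0.491  0.1883 0.142 ] top [0.4893 0.1883 0.142 ] side [0.4851 0.1888 0.142 ] tri [0.4887 0.1882 0.1396]
wrist [0.5376 0.1716 0.142 ] top [0.536 0.169 0.142] side [0.5337 0.1712 0.142 ] tri [0.5362 0.1703 0.1399]
tub [0.5282 0.2207 0.7053] ring 0.5752589155293637 0.20397280126780734
[[0.5, 0.2], [-0.3, 0.6], [-0.6, 0.9], [0.2, 0.9], [0.1, 0.5]] [[-0.1, -1.0], [-0.1, 1.0], [0.5, 0.0], [0.0, -0.3], [-1.1, -0.5]] [[-0.1, -1.7], [-0.5, -1.1], [-0.1, -1.5], [-1.9, -1.0], [-1.4, -0.5]]
tub [0.5287 0.2206 0.7108] ring 0.5758990632721297 0.2041226572758217
[[0.2, -0.3], [-0.2, 0.3], [-0.4, 0.4], [0.3, 0.2], [0.0, -0.4]] [[-0.2, -1.1], [-0.1, 0.9], [0.7, -0.2], [0.2, -0.7], [-1.1, -0.8]] [[-0.3, -1.7], [-0.6, -1.2], [-0.2, -1.7], [-2.1, -1.2], [-1.7, -0.6]]
```

Run:
```python
from held import *
s=telemetry.observe(); c=dict(np.load('w13.npz')); im=cv2.imread('pics/w13raw.png')
for a in (.106,.110):
  for d in (15,):
    print(draw(f'pics/h13_{a}.png',im,c,s['position'],Rt(s),a,d,(265,135,110,180),4))
cv2.imwrite('pics/h13.png',cv2.resize(np.hstack([cv2.imread('pics/h13_0.106.png')[:560],cv2.imread('pics/h13_0.11.png')[:560]]),None,fx=.9,fy=.9))
```

```text
[-5.10747539e-03  9.79440629e-04  9.99986477e-01]
[-5.10747539e-03  9.79440629e-04  9.99986477e-01]
```

View pics/h13.png

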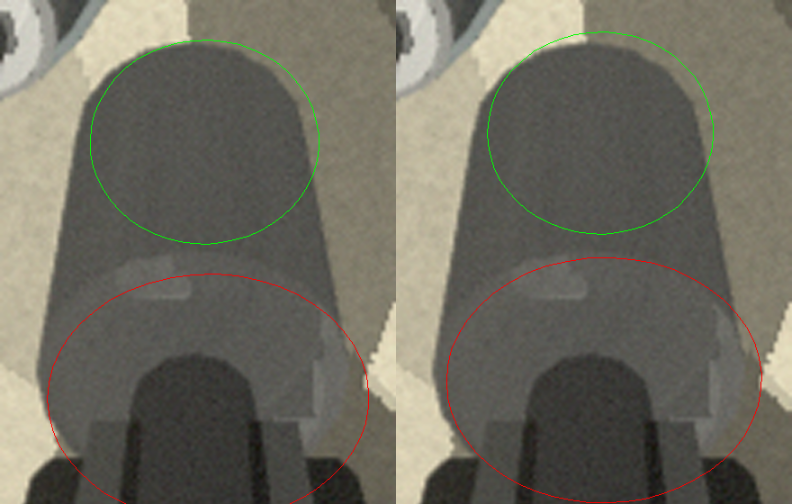

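Run:
```python
from held import *
s=telemetry.observe(); c=cams.get_calibration('wrist'); im=cams.grab_frame('wrist'); s2=telemetry.observe()
print(s['position'],s2['position'],s['tool_rot'],s2['tool_rot'])
cv2.imwrite('pics/w14raw.png',im); np.savez('w14.npz',**c)
draw('pics/h14.png',im,c,s['position'],Rt(s),.107,15,(265,135,110,140),4)
```

```text
[0.50572066 0.12113999 0.33172846] [0.50570699 0.12065217 0.33188674] [ 3.14114785  0.25661663 -0.10675612] [ 3.14130573  0.25650147 -0.10766044]
```

View pics/h14.png

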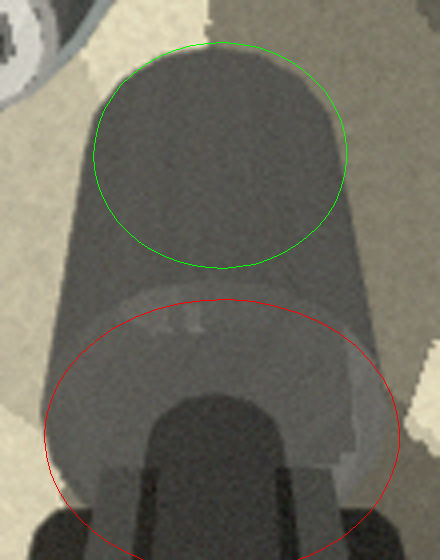

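```bash
python3 up.py .575 .2028 .27 -15
```

```text
delta [ 0.492  -0.5942  0.2973] rot [-0.0022 -0.0067 -0.0098] | pos [0.5057 0.1207 0.3319] rpy [ 3.141  0.257 -0.108] F [-1.53 -0.38 -7.48] M [-0.1  -0.59 -0.02] w 0.0142 t 13.5
[-0.878  0.555  0.916  1.623 -0.457  1.454 -1.541]
```

arm_command(
  deltas=[
    [-1,0.22,-0.28,0.05,0,0,0],
    [-1,0.492,-0.594,0.2,-0.002,-0.005,-0.01],
    [-1,0.492,-0.594,0.297,-0.002,-0.007,-0.01],
    [-1,0.492,-0.594,0.297,-0.002,-0.007,-0.01],
    [-1,0.492,-0.594,0.297,-0.002,-0.007,-0.01],
  ],
)

```text
clock: 14.12
position: [0.575, 0.203, 0.2714]
tool_rot: [-3.141, 0.261, -0.099]
force: [0.4, 0.1, -6.7]
grip_width: 0.0137
```

```bash
python3 up.py .575 .2028 .27 -15
python3 - <<'E'
from held import *
s=telemetry.observe(); c=cams.get_calibration('wrist'); im=cams.grab_frame('wrist'); t=cams.grab_frame('top');s2=telemetry.observe(); print(s['position'],s2['position'])
cv2.imwrite('pics/w15raw.png',im); np.savez('w15.npz',**c)
crop(im,120,60,350,200,2,'pics/w15.png',10)
crop(t,170,120,130,120,5,'pics/t15.png',10)
E
```

```text
delta [0.0023 0.0011 0.0087] rot [-0.0012 -0.0012  0.0003] | pos [0.575  0.203  0.2714] rpy [-3.141  0.261 -0.099] F [ 0.43  0.15 -6.68] M [-0.1  -0.62  0.03] w 0.0137 t 14.12
[-0.835  0.753  0.83   1.444 -0.582  1.457 -1.598]
[0.57501881 0.20295982 0.27135141] [0.5750115  0.20366516 0.27143132]
```

View pics/w15.png

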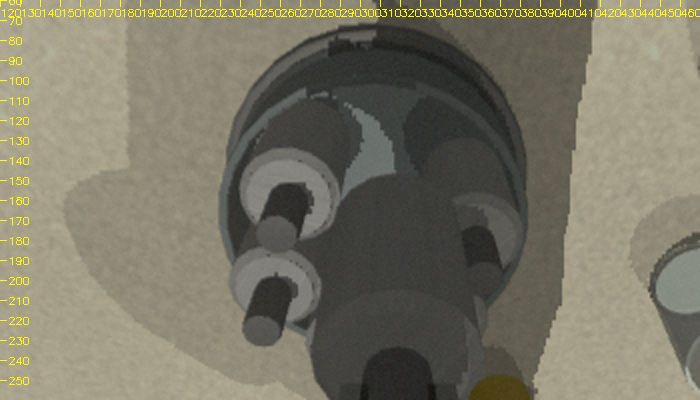

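View pics/t15.png

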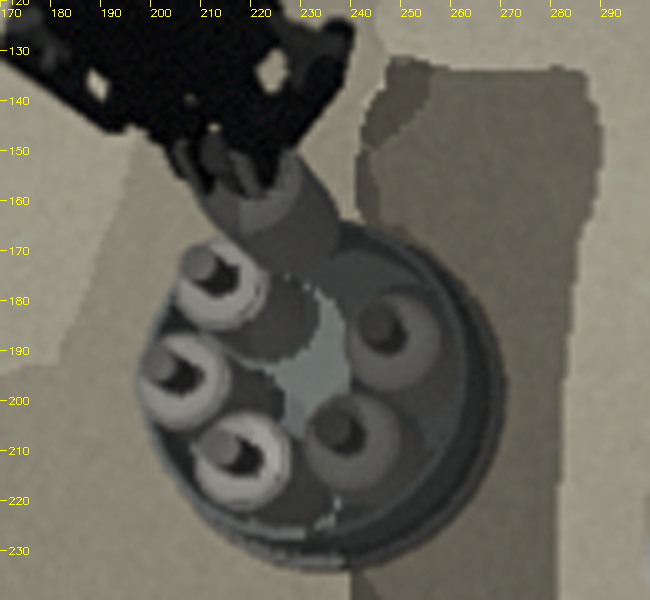

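Run:
```python
from held import *
c=dict(np.load('w15.npz')); im=cv2.imread('pics/w15raw.png'); s=telemetry.observe()
p=[.5285,.2207,.709]
print('pred',[(p[0]+.05*np.cos(p[2]+k*np.pi/3),p[1]+.05*np.sin(p[2]+k*np.pi/3)) for k in (0,1,4)])
print(onz(c,(258.5,177),.142),onz(c,(251,225.5),.142),onz(c,(363,198),.142))
draw('pics/h15.png',im,c,np.array([.575,.20296,.27135]),Rt(s),.107,15,(225,90,180,140),4)
```

```text
pred [(np.float64(0.5664506665235992), np.float64(0.2532537541677541)), (np.float64(0.519282955163971), np.float64(0.26984311838386565)), (np.float64(0.5377170448360289), np.float64(0.17155688161613436))]
[0.56652371 0.25359508 0.142     ] [0.5191982  0.27001884 0.142     ] [0.53817085 0.16992056 0.142     ]
```

View pics/h15.png

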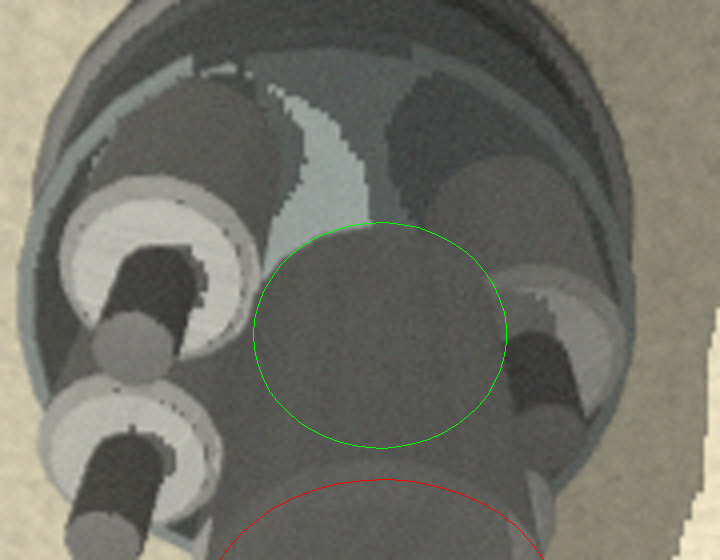

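```bash
python3 up.py .575 .2030 .195 -15; python3 up.py .575 .2030 .145 -15
```

```text
delta [0.1317 0.0053 0.4922] rot [-0.0019 -0.0014  0.0015] | pos [0.575  0.2037 0.2714] rpy [-3.14   0.261 -0.098] F [ 0.08  1.34 -6.99] M [-0.07 -0.59  0.03] w 0.0146 t 14.22
[-0.836  0.753  0.83   1.444 -0.582  1.457 -1.598]
delta [0.2176 0.0059 0.8143] rot [-0.0019 -0.0014  0.0015] | pos [0.575  0.2037 0.2714] rpy [-3.14   0.261 -0.098] F [ 0.08  1.34 -6.99] M [-0.07 -0.59  0.03] w 0.0146 t 14.22
[-0.836  0.753  0.83   1.444 -0.582  1.457 -1.598]
```

arm_command(
  deltas=[
    [-1,0.04,0.004,0.15,0,0,0],
    [-1,0.085,0.005,0.32,0,-0.001,0],
    [-1,0.131,0.005,0.49,-0.001,-0.001,0.001],
    [-1,0.131,0.005,0.49,-0.001,-0.001,0.001],
  ],
)

```text
clock: 14.72
position: [0.5741, 0.2036, 0.1935]
tool_rot: [3.141, 0.264, -0.099]
force: [-0.2, -0.3, -6.5]
grip_width: 0.0143
```

```bash
python3 up.py .575 .2030 .145 -15
python3 - <<'E'
from held import *
s=telemetry.observe(); c=cams.get_calibration('wrist'); im=cams.grab_frame('wrist');s2=telemetry.observe(); print(s['position'],s2['position'])
draw('pics/h16.png',im,c,s['position'],Rt(s),.107,15,(225,90,180,140),4)
E
```

```text
delta [0.0909 0.0034 0.3105] rot [0.0013 0.0033 0.0012] | pos [0.5741 0.2036 0.1935] rpy [ 3.141  0.264 -0.099] F [-0.24 -0.32 -6.53] M [-0.07 -0.59 -0.01] w 0.0143 t 14.72
[-0.82   0.83   0.786  1.516 -0.633  1.33  -1.552]
[0.57406976 0.203637   0.19352386] [0.5747037  0.20361509 0.19474581]
```

View pics/h16.png

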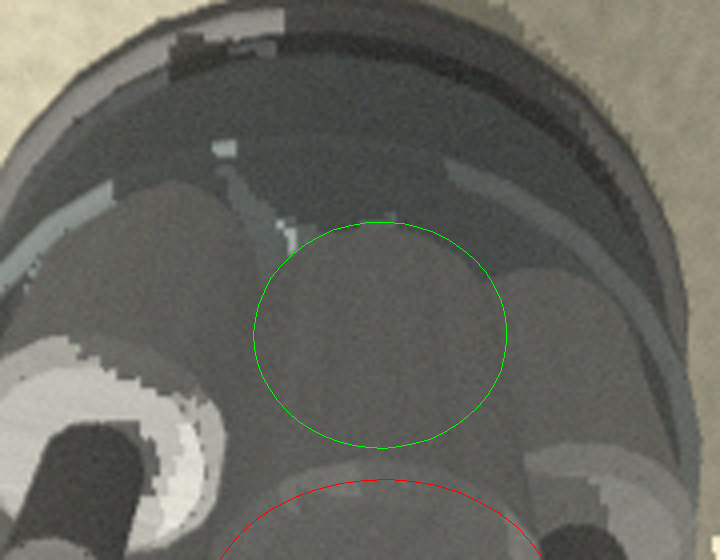

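arm_command(
  deltas=[
    [-1,0.03,0.002,0.11,0,0.001,0],
    [-1,0.06,0.003,0.21,0,0.002,0],
    [-1,0.09,0.003,0.31,0.001,0.003,0.001],
    [-1,0.09,0.003,0.31,0.001,0.003,0.001],
  ],
)

```text
clock: 15.28
position: [0.575, 0.2032, 0.1441]
tool_rot: [3.141, 0.262, -0.099]
force: [-0.3, -0.6, -6.7]
grip_width: 0.0141
```

```bash
python3 up.py .575 .2030 .137 -15; python3 up.py .575 .2030 .135 -15;python3 - <<'E'
from held import *
s=telemetry.observe(); c=cams.get_calibration('wrist'); im=cams.grab_frame('wrist');s2=telemetry.observe(); print(s['position'],s2['position'],s2['force'])
draw('pics/h17.png',im,c,s['position'],Rt(s),.107,15,(225,90,180,140),4)
E
```

```text
delta [0.0125 0.0011 0.0459] rot [0.001  0.0007 0.0003] | pos [0.575  0.2032 0.1441] rpy [ 3.141  0.262 -0.099] F [-0.26 -0.61 -6.72] M [-0.07 -0.64 -0.02] w 0.0141 t 15.28
[-0.805  0.885  0.753  1.548 -0.671  1.251 -1.522]
delta [0.016  0.0011 0.0588] rot [0.001  0.0007 0.0003] | pos [0.575  0.2032 0.1441] rpy [ 3.141  0.262 -0.099] F [-0.26 -0.61 -6.72] M [-0.07 -0.64 -0.02] w 0.0141 t 15.28
[-0.805  0.885  0.753  1.548 -0.671  1.251 -1.522]
[0.57498746 0.20317557 0.14413381] [0.57538075 0.20320362 0.14502165] [-0.00749828 -0.77391634 -5.66127848]
```

View pics/h17.png

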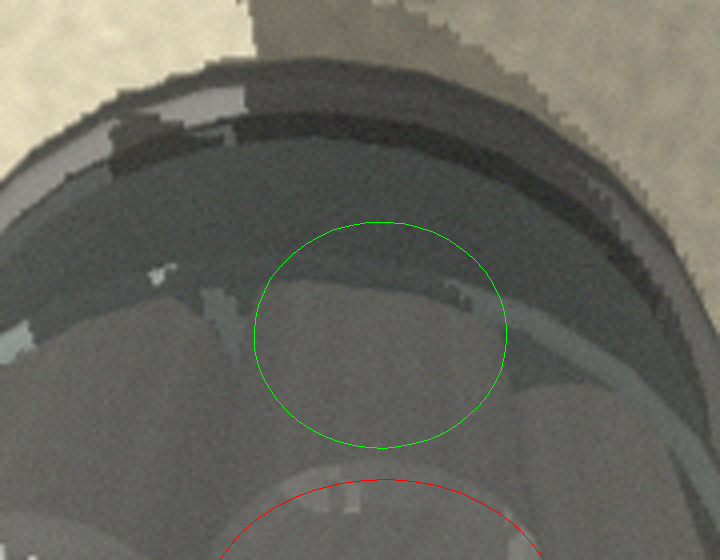

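arm_command(
  deltas=[
    [-1,0.006,0,0.025,0,0,0],
    [-1,0.01,0,0.04,0,0,0],
    [-1,0.01,0,0.04,0,0,0],
  ],
)

```text
clock: 15.7
position: [0.5754, 0.2034, 0.1394]
tool_rot: [-3.141, 0.261, -0.099]
force: [1.0, -0.2, -6.6]
grip_width: 0.014
```

```bash
python3 up.py .575 .2030 .135 -15
```

```text
delta [0.0049 0.003  0.0289] rot [-0.0004 -0.0016  0.0009] | pos [0.5754 0.2034 0.1394] rpy [-3.141  0.261 -0.099] F [ 1.   -0.17 -6.59] M [-0.08 -0.65 -0.01] w 0.014 t 15.7
[-0.803  0.89   0.75   1.551 -0.675  1.242 -1.519]
```

arm_command(
  deltas=[
    [-1,0.004,0,0.015,0,0,0],
    [-1,0.004,0,0.015,0,0,0],
  ],
)

```text
clock: 15.95
position: [0.5754, 0.2033, 0.1369]
tool_rot: [-3.141, 0.261, -0.099]
force: [-0.0, -0.4, -6.7]
grip_width: 0.0144
```

arm_command(
  deltas=[
    [-1,0.003,0,0.012,0,0,0],
    [-1,0.003,0,0.012,0,0,0],
  ],
)

```text
clock: 16.2
position: [0.576, 0.2035, 0.1361]
tool_rot: [-3.14, 0.259, -0.099]
force: [0.8, 0.4, 5.1]
grip_width: 0.0144
```

arm_command(
  deltas=[
    [-0.35,0,0,0,0,0,0],
    [-0.35,0,0,0,0,0,0],
    [-0.35,0,0,0,0,0,0],
  ],
)

```text
clock: 16.58
position: [0.5755, 0.2034, 0.1352]
tool_rot: [-3.141, 0.26, -0.099]
force: [-0.7, -0.2, -1.2]
grip_width: 0.0277
```

```bash
python3 up.py .575 .2030 .250 -15
python3 - <<'E'
from held import *
im=cams.grab_frame('wrist'); crop(im,150,60,340,240,2,'pics/w18.png',20)
E
```

```text
delta [-0.1998  0.0025 -0.7386] rot [-0.0003 -0.0017  0.0008] | pos [0.5755 0.2034 0.1352] rpy [-3.141  0.26  -0.099] F [-0.67 -0.22 -1.16] M [-0.04 -0.28  0.03] w 0.0277 t 16.57
[-0.802  0.895  0.747  1.553 -0.679  1.235 -1.516]
```

View pics/w18.png

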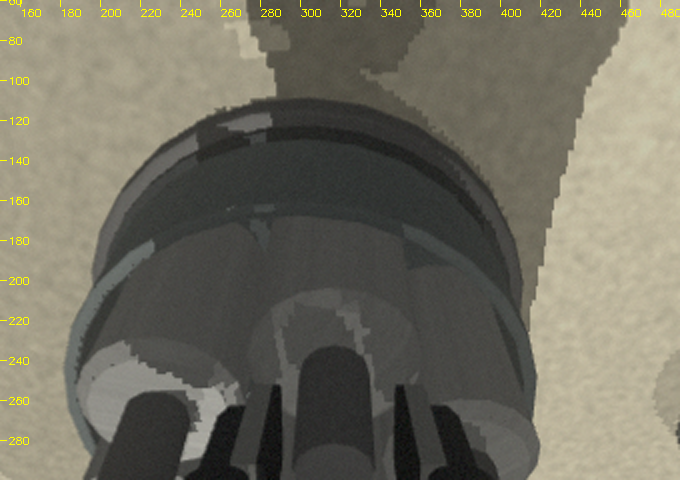

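Released, standing in the ring place. Retreating straight up.

arm_command(
  deltas=[
    [-0.35,-0.06,0,-0.22,0,0,0],
    [-0.35,-0.14,0,-0.5,0,0,0],
    [-0.35,-0.26,0,-0.95,0,0,0],
    [-0.35,-0.26,0,-0.95,0,0,0],
  ],
)

```text
clock: 17.12
position: [0.5757, 0.2031, 0.2869]
tool_rot: [-3.139, 0.256, -0.099]
force: [-0.7, 0.1, -1.9]
grip_width: 0.028
```

```bash
python3 - <<'E'
from held import *
c=cams.get_calibration('wrist');im=cams.grab_frame('wrist'); crop(im,120,60,340,240,2,'pics/w19.png',20); np.savez('w19.npz',**c)
cv2.imwrite('pics/w19raw.png',im)
E
python3 up.py .48 .05 .30 0
```

```text
delta [-0.5379  1.0796  0.0401] rot [-0.0027  0.3276  0.001 ] | pos [0.5752 0.2033 0.2856] rpy [-3.139  0.257 -0.099] F [ 0.12 -0.3   0.03] M [-0.02 -0.27 -0.02] w 0.0279 t 17.18
[-0.839  0.74   0.838  1.43  -0.574  1.478 -1.606]
```

View pics/w19.png

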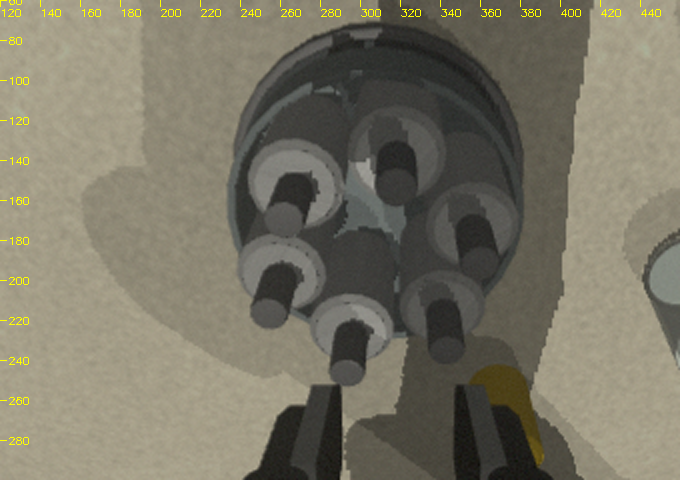

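```bash
python3 - <<'E'
from h import *
c=dict(np.load('w19.npz'))
P=np.array([onz(c,u,.142) for u in [(262,170),(254,217),(293.5,246.5),(343,235),(360,192.5),(318,153.5)]])
print(P[:,:2].round(4), P.mean(0))
E
python3 up.py .46 -.30 .27 15
```

```text
[[0.5664 0.2537]
 [0.5192 0.2705]
 [0.4803 0.2388]
 [0.4899 0.189 ]
 [0.536  0.1712]
 [0.5768 0.2046]] [0.5280975  0.22130951 0.142     ]
delta [-0.3932  3.4151  0.2034] rot [-2.900e-03  6.609e-01  6.000e-04] | pos [0.5752 0.2033 0.2856] rpy [-3.139  0.257 -0.099] F [ 0.12 -0.3   0.03] M [-0.02 -0.27 -0.02] w 0.0279 t 17.18
[-0.839  0.74   0.838  1.43  -0.574  1.478 -1.606]
```

arm_command(
  deltas=[
    [-0.35,-0.1,0.4,0,0,0,0],
    [-0.35,-0.2,0.8,0,0,0.1,0],
    [-0.35,-0.3,1,0,0,0.25,0],
  ],
)

```text
clock: 17.55
position: [0.5154, 0.0551, 0.2936]
tool_rot: [3.14, 0.062, -0.102]
force: [0.9, 0.2, 0.9]
grip_width: 0.0278
```

```bash
python3 up.py .46 -.30 .27 15
```

```text
delta [-0.1154  2.3925  0.1681] rot [ 0.0021  0.4126 -0.0032] | pos [0.5154 0.0551 0.2936] rpy [ 3.14   0.062 -0.102] F [0.94 0.2  0.93] M [-0.04 -0.16  0.03] w 0.0278 t 17.55
[-0.883  0.493  0.967  1.81  -0.446  1.143 -1.428]
```

arm_command(
  deltas=[
    [-0.1,-0.05,0.4,0,0,0.1,0],
    [-0.1,-0.1,0.8,0,0,0.2,0],
    [-0.1,-0.1,1,0,0,0.25,0],
    [-0.1,-0.1,1,0,0,0.25,0],
  ],
)

```text
clock: 18.05
position: [0.4855, -0.091, 0.2951]
tool_rot: [-3.141, -0.132, -0.102]
force: [0.1, 0.1, -0.1]
grip_width: 0.0387
```

```bash
python3 up.py .46 -.30 .27 15
```

```text
delta [-0.0482  1.4036  0.1608] rot [-0.0006  0.165  -0.0035] | pos [ 0.4855 -0.091   0.2951] rpy [-3.141 -0.132 -0.102] F [ 0.08  0.1  -0.13] M [ 0.    0.12 -0.  ] w 0.0387 t 18.05
[-0.757  0.32   1.038  2.008 -0.389  0.869 -1.195]
```

arm_command(
  deltas=[
    [-0.1,-0.02,0.4,0,0,0.05,0],
    [-0.1,-0.04,0.8,0.05,0,0.1,0],
    [-0.1,-0.05,1,0.1,0,0.165,-0.003],
    [-0.1,-0.05,1,0.1,0,0.165,-0.003],
  ],
)

```text
clock: 18.55
position: [0.4649, -0.2401, 0.2785]
tool_rot: [3.142, -0.26, -0.102]
force: [1.4, -0.1, -0.9]
grip_width: 0.0384
```

```bash
python3 go.py 3 .155 15
```

```text
delta [-0.186   0.5162  0.7288] rot [ 0.0007  0.0017 -0.0023] | pos [ 0.4649 -0.2401  0.2785] rpy [ 3.142 -0.26  -0.102] F [ 1.41 -0.12 -0.93] M [0.05 0.34 0.02] w 0.0384 t 18.55
[-0.316  0.316  0.912  2.046 -0.553  0.73  -0.744]
```

arm_command(
  deltas=[
    [-0.1,-0.1,0.3,0.2,0,0,0],
    [-0.1,-0.186,0.51,0.5,0,0.002,-0.002],
    [-0.1,-0.186,0.51,0.725,0,0.002,-0.002],
    [-0.1,-0.186,0.51,0.725,0,0.002,-0.002],
  ],
)

```text
clock: 19.05
position: [0.4597, -0.3128, 0.1647]
tool_rot: [-3.14, -0.258, -0.095]
force: [-0.4, -0.4, 0.1]
grip_width: 0.0382
```

```bash
python3 go.py 3 .107 15
python3 - <<'E'
from held import *
c=cams.get_calibration('wrist');im=cams.grab_frame('wrist'); crop(im,120,60,340,240,2,'pics/w20.png',20); np.savez('w20.npz',**c)
E
```

```text
delta [0.0786 0.0317 0.3001] rot [-0.004   0.0047  0.0057] | pos [ 0.4597 -0.3128  0.1647] rpy [-3.14  -0.258 -0.095] F [-0.38 -0.36  0.12] M [ 0.05  0.26 -0.02] w 0.0382 t 19.05
[ 0.089  0.532  0.632  2.062 -0.875  0.579 -0.314]
```

View pics/w20.png

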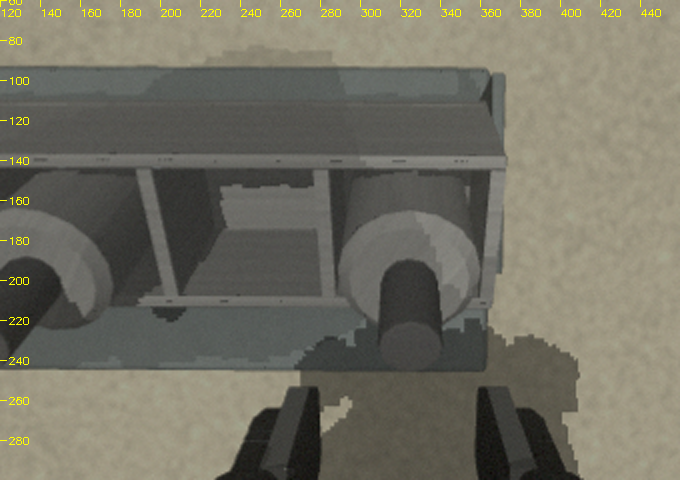

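Run:
```python
from h import *
c=dict(np.load('w20.npz')); print(onz(c,(325.5,230.5),.1302))
```

```text
[ 0.48003759 -0.31774416  0.1302    ]
```

arm_command(
  deltas=[
    [-0.1,0.04,0.021,0.15,0,0.002,0.003],
    [-0.1,0.083,0.021,0.295,-0.003,0.004,0.005],
    [-0.1,0.083,0.021,0.295,-0.003,0.004,0.005],
  ],
)

```text
clock: 19.48
position: [0.4843, -0.3184, 0.1285]
tool_rot: [3.14, -0.267, -0.097]
force: [-0.5, -0.4, 0.2]
grip_width: 0.0384
```

```bash
python3 go.py 3 .107 15
python3 - <<'E'
from held import *
c=cams.get_calibration('wrist');im=cams.grab_frame('wrist'); crop(im,120,60,340,240,2,'pics/w21.png',20)
E
```

```text
delta [-0.0211  0.0098  0.0241] rot [ 0.0009 -0.006   0.0036] | pos [ 0.4843 -0.3184  0.1285] rpy [ 3.14  -0.267 -0.097] F [-0.5  -0.45  0.24] M [-0.01  0.27  0.03] w 0.0384 t 19.48
[ 0.142  0.609  0.55   2.033 -0.965  0.522 -0.255]
```

View pics/w21.png

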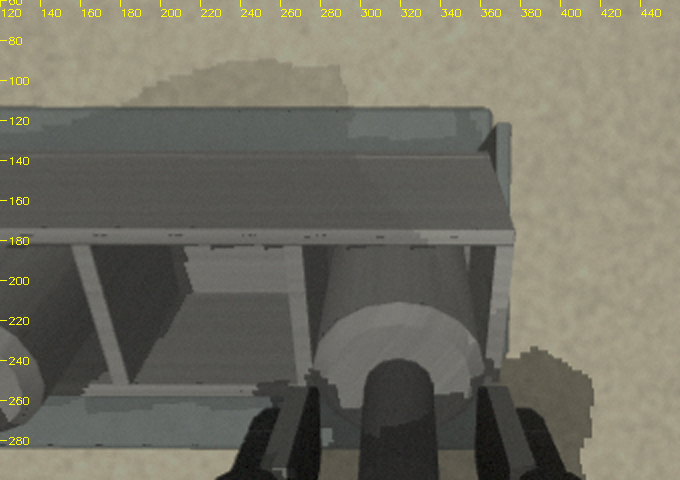

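arm_command(
  deltas=[
    [-0.1,-0.012,0,0.022,0,-0.006,0.003],
    [-1,-0.012,0,0.022,0,-0.006,0.003],
    [-1,-0.012,0,0.022,0,-0.006,0.003],
    [-1,-0.012,0,0.022,0,-0.006,0.003],
    [-1,-0.012,0,0.022,0,-0.006,0.003],
  ],
)

```text
clock: 20.15
position: [0.4823, -0.3195, 0.1249]
tool_rot: [3.141, -0.263, -0.102]
force: [-6.0, 4.8, 15.4]
grip_width: 0.0148
```

```bash
python3 - <<'E'
from h import *
s=telemetry.observe(); yaw=-.0997; ax=np.array([-.5*np.cos(yaw),-.5*np.sin(yaw),.8660])
plan(s['position']+ax*.09,Rtool(yaw,np.radians(15)))
E
python3 go.py 3 .107 15
```

```text
delta [-0.1548  0.0009 -0.5797] rot [ 0.0012 -0.001  -0.0028] | pos [ 0.4823 -0.3195  0.1249] rpy [ 3.141 -0.263 -0.102] F [-5.95  4.84 15.38] M [1.14 0.63 0.33] w 0.0148 t 20.15
delta [-0.0024  0.0012  0.0049] rot [ 0.0012 -0.001  -0.0028] | pos [ 0.4823 -0.3195  0.1249] rpy [ 3.141 -0.263 -0.102] F [-5.95  4.84 15.38] M [1.14 0.63 0.33] w 0.0148 t 20.15
[ 0.147  0.614  0.547  2.035 -0.97   0.519 -0.252]
```

arm_command(
  deltas=[
    [-1,-0.04,0,-0.16,0,0,0],
    [-1,-0.1,0,-0.37,0,0,0],
    [-1,-0.155,0,-0.59,0,0,0],
    [-1,-0.155,0,-0.59,0,0,0],
  ],
)

```text
clock: 20.65
position: [0.4367, -0.3152, 0.2051]
tool_rot: [3.14, -0.264, -0.102]
force: [1.0, -0.5, -5.9]
grip_width: 0.0147
```

```bash
python3 fz.py; python3 up.py .47 -.19 .33 -15
```

```text
[[ 0.96 -0.54 -5.94  0.08  0.68 -0.  ]
 [ 0.23  0.74 -5.84  0.12  0.74  0.03]
 [ 0.21  0.25 -6.01  0.09  0.78 -0.04]] [ 0.43746688 -0.31441154  0.20321395] 0.014520472365723057 20.75
delta [ 0.3466 -0.8465 -0.7855] rot [ 0.0007 -0.6656 -0.002 ] | pos [ 0.4374 -0.3144  0.2028] rpy [ 3.141 -0.261 -0.101] F [ 0.39  0.44 -5.83] M [ 0.09  0.78 -0.02] w 0.0145 t 20.8
[ 0.037  0.453  0.721  2.076 -0.787  0.634 -0.371]
```

Reads −5.9 N (0.60 kg), so the second full can is confirmed. Carrying it over the same way.

arm_command(
  deltas=[
    [-1,0,0,-0.3,0,0,0],
    [-1,0.15,-0.25,-0.6,0,-0.2,0],
    [-1,0.346,-0.6,-0.786,0,-0.42,0],
    [-1,0.346,-0.846,-0.786,0,-0.665,-0.002],
    [-1,0.346,-0.846,-0.786,0,-0.665,-0.002],
  ],
)

```text
clock: 21.42
position: [0.4729, -0.1861, 0.3287]
tool_rot: [3.141, 0.266, -0.092]
force: [-0.2, -0.6, -5.8]
grip_width: 0.0143
```

```bash
python3 up.py .50 0.05 .33 -15
```

```text
delta [ 0.0314 -1.5839 -0.0191] rot [0.0038 0.0053 0.0093] | pos [ 0.4729 -0.1861  0.3287] rpy [ 3.141  0.266 -0.092] F [-0.18 -0.56 -5.84] M [-0.21 -0.6   0.08] w 0.0143 t 21.43
[-0.382  0.561  0.956  1.65  -0.336  1.412 -1.014]
```

arm_command(
  deltas=[
    [-1,0.01,-0.4,-0.02,0,0,0],
    [-1,0.02,-0.8,-0.02,0.003,0.003,0.006],
    [-1,0.03,-1,-0.02,0.003,0.005,0.009],
  ],
)

```text
clock: 21.8
position: [0.4903, -0.0388, 0.3309]
tool_rot: [-3.141, 0.257, -0.105]
force: [1.2, -0.6, -6.2]
grip_width: 0.0142
```

```bash
python3 up.py .50 0.11 .33 -15
```

```text
delta [-0.0369 -0.9933  0.0162] rot [-0.0022 -0.0057 -0.0065] | pos [ 0.4903 -0.0388  0.3309] rpy [-3.141  0.257 -0.105] F [ 1.23 -0.59 -6.17] M [-0.16 -0.6   0.  ] w 0.0142 t 21.8
[-0.661  0.528  0.967  1.688 -0.385  1.421 -1.271]
```

arm_command(
  deltas=[
    [-1,-0.01,-0.4,0,0,0,0],
    [-1,-0.03,-0.8,0,-0.002,-0.006,-0.006],
    [-1,-0.037,-0.98,0,-0.002,-0.006,-0.006],
    [-1,-0.037,-0.98,0,-0.002,-0.006,-0.006],
  ],
)

```text
clock: 22.3
position: [0.5005, 0.107, 0.3321]
tool_rot: [3.141, 0.262, -0.1]
force: [-0.2, -1.4, -6.5]
grip_width: 0.0145
```

```bash
python3 up.py .5275 .2203 .28 -15
python3 - <<'E'
from held import *
s=telemetry.observe(); c=cams.get_calibration('wrist'); im=cams.grab_frame('wrist'); s2=telemetry.observe()
print(s['position'],s2['position'])
draw('pics/h22.png',im,c,s['position'],Rt(s),.108,15,(265,135,110,140),4)
E
```

```text
delta [ 0.1907 -0.7697  0.3078] rot [0.0011 0.0006 0.    ] | pos [0.5005 0.107  0.3321] rpy [ 3.141  0.262 -0.1  ] F [-0.15 -1.44 -6.46] M [-0.15 -0.57 -0.02] w 0.0145 t 22.3
[-0.879  0.556  0.946  1.639 -0.457  1.458 -1.5  ]
[0.50046258 0.10701537 0.33210124] [0.50039939 0.10523365 0.33242532]
```

View pics/h22.png

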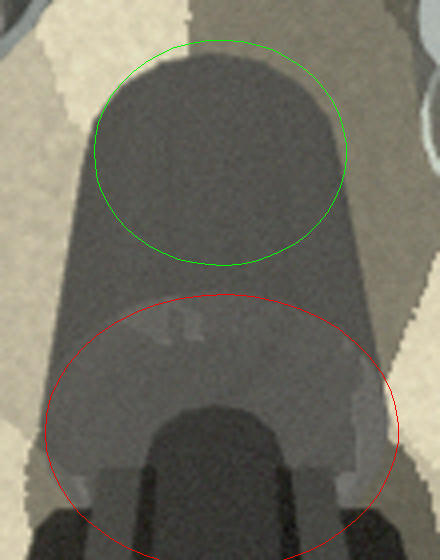

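```bash
python3 up.py .5300 .2203 .275 -15
```

```text
delta [ 0.2132 -0.7837  0.338 ] rot [ 0.0012  0.0002 -0.0029] | pos [0.5004 0.1052 0.3324] rpy [ 3.14   0.262 -0.102] F [-0.21 -0.35 -5.73] M [-0.11 -0.53  0.04] w 0.0146 t 22.35
[-0.877  0.555  0.947  1.64  -0.456  1.458 -1.5  ]
```

arm_command(
  deltas=[
    [-1,0.1,-0.39,0.05,0,0,0],
    [-1,0.213,-0.784,0.2,0,0,-0.003],
    [-1,0.213,-0.784,0.338,0.001,0,-0.003],
    [-1,0.213,-0.784,0.338,0.001,0,-0.003],
    [-1,0.213,-0.784,0.338,0.001,0,-0.003],
    [-1,0.213,-0.784,0.338,0.001,0,-0.003],
  ],
)

```text
clock: 23.1
position: [0.5307, 0.2191, 0.2772]
tool_rot: [-3.14, 0.26, -0.102]
force: [-0.2, 0.0, -5.2]
grip_width: 0.0144
```

```bash
cat > mid.py <<'E'
from held import *
import sys
s=telemetry.observe(); c=cams.get_calibration('wrist'); im=cams.grab_frame('wrist'); s2=telemetry.observe()
print(s['position'],s2['position'],s2['force'])
np.savez('wm.npz',**c); cv2.imwrite(f'pics/m{sys.argv[1]}raw.png',im)
draw(f'pics/m{sys.argv[1]}.png',im,c,s['position'],Rt(s),float(sys.argv[2]),15,(205,80,220,150),3)
E
python3 mid.py 1 .108;python3 up.py .5300 .2203 .2 -15
```

```text
[0.53067041 0.21908907 0.27721615] [0.53056287 0.21932136 0.27711135] [-0.25314248  0.06686906 -4.68558601]
delta [ 0.128  -0.0055  0.4979] rot [-0.0023 -0.002  -0.0024] | pos [0.5306 0.2193 0.2771] rpy [-3.14   0.26  -0.102] F [-0.25  0.07 -4.69] M [-0.08 -0.61  0.01] w 0.0143 t 23.15
[-0.94   0.698  0.875  1.551 -0.582  1.422 -1.619]
```

View pics/m1.png

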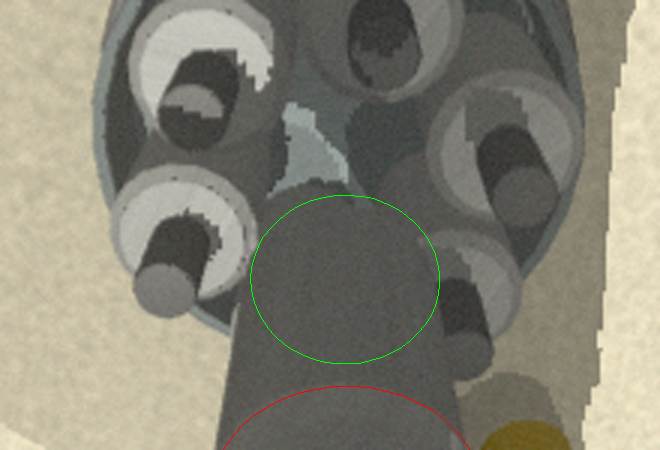

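```bash
python3 up.py .5295 .2205 .222 -15
```

```text
delta [ 0.0869 -0.0066  0.3571] rot [-0.0023 -0.002  -0.0024] | pos [0.5306 0.2193 0.2771] rpy [-3.14   0.26  -0.102] F [-0.25  0.07 -4.69] M [-0.08 -0.61  0.01] w 0.0143 t 23.15
[-0.94   0.698  0.875  1.551 -0.582  1.422 -1.619]
```

arm_command(
  deltas=[
    [-1,0.03,-0.003,0.15,0,0,0],
    [-1,0.087,-0.0066,0.357,-0.002,-0.002,-0.002],
    [-1,0.087,-0.0066,0.357,-0.002,-0.002,-0.002],
    [-1,0.087,-0.0066,0.357,-0.002,-0.002,-0.002],
  ],
)

```text
clock: 23.65
position: [0.5296, 0.2209, 0.2225]
tool_rot: [3.141, 0.262, -0.1]
force: [-0.1, -0.2, -5.4]
grip_width: 0.0144
```

```bash
python3 mid.py 2 .108;python3 up.py .5295 .2205 .145 -15
```

```text
[0.52956567 0.22086204 0.22248783] [0.52961648 0.22096299 0.22259285] [ 0.08671679  0.22084418 -5.86317028]
delta [0.1332 0.0032 0.4999] rot [ 0.0001 -0.0007  0.0006] | pos [0.5296 0.221  0.2226] rpy [-3.142  0.261 -0.099] F [ 0.09  0.22 -5.86] M [-0.06 -0.57  0.02] w 0.0144 t 23.7
[-0.927  0.753  0.84   1.606 -0.623  1.329 -1.581]
```

View pics/m2.png

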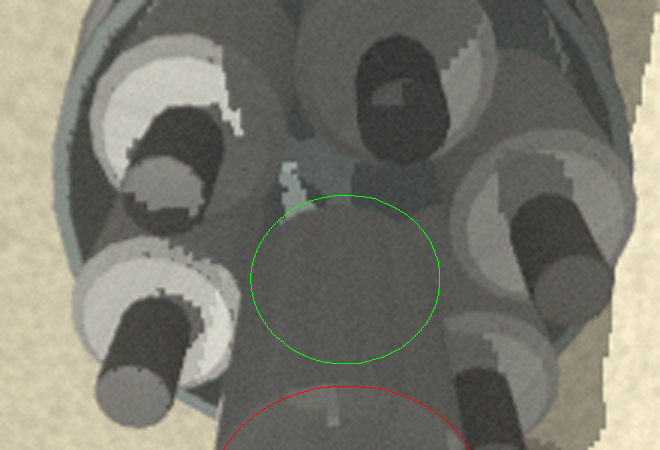

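Run:
```python
from h import *
c=dict(np.load('wm.npz')); im=cv2.imread('pics/m2raw.png')
x0,y0,w,h,k=225,90,180,140,4
a=cv2.resize(im[y0:y0+h,x0:x0+w],None,fx=k,fy=k,interpolation=cv2.INTER_CUBIC)
a=cv2.LUT(a,np.clip(255*(np.arange(256)/130.)**.7,0,255).astype(np.uint8))
t=np.linspace(0,2*np.pi,60)
def circ(x,y,z,r,col):
    P=np.c_[x+r*np.cos(t),y+r*np.sin(t),np.full(60,z)]
    cv2.polylines(a,[((proj(c,P)-[x0,y0]+.5)*k).astype(np.int32)],True,col,1)
p=[.5281,.2213,.709]
for i in range(6):
    an=p[2]+i*np.pi/3; circ(p[0]+.05*np.cos(an),p[1]+.05*np.sin(an),.108,.023,(0,0,255))
circ(.5296-.0018,.2209+.0008,.2225-.108,.023,(0,255,0))
cv2.imwrite('pics/m2b.png',a)
```

```text
(no output)
```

View pics/m2b.png

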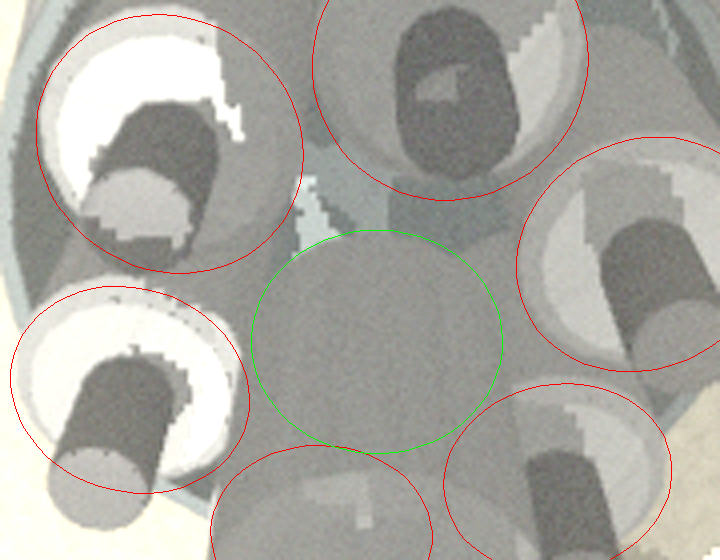

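arm_command(
  deltas=[
    [-1,0.04,0.002,0.15,0,0,0],
    [-1,0.08,0.003,0.3,0,0,0],
    [-1,0.08,0.003,0.3,0,0,0],
  ],
)

```text
clock: 24.08
position: [0.5286, 0.2206, 0.1746]
tool_rot: [3.14, 0.264, -0.099]
force: [-0.1, 0.0, -4.7]
grip_width: 0.0143
```

```bash
python3 mid.py 3 .108;python3 up.py .5297 .2205 .145 -15
```

```text
[0.52862609 0.22061352 0.17458728] [0.52912918 0.22059758 0.17549637] [ 0.82604029 -1.24436091 -4.69094046]
delta [5.650e-02 1.000e-04 1.953e-01] rot [0.001  0.0008 0.0006] | pos [0.5291 0.2206 0.1755] rpy [ 3.141  0.262 -0.099] F [ 0.83 -1.24 -4.69] M [-0.06 -0.6  -0.01] w 0.0138 t 24.12
[-0.909  0.806  0.805  1.644 -0.663  1.252 -1.547]
```

View pics/m3.png

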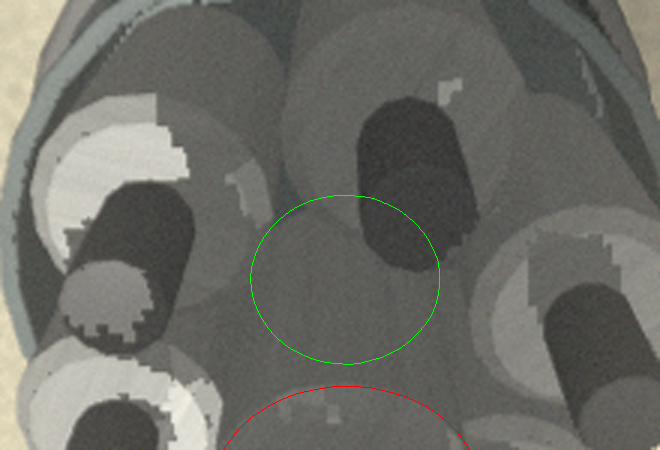

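arm_command(
  deltas=[
    [-1,0.03,0,0.1,0,0,0],
    [-1,0.058,0,0.2,0.001,0.001,0],
    [-1,0.063,0,0.222,0.001,0.001,0],
    [-1,0.063,0,0.222,0.001,0.001,0],
  ],
)

```text
clock: 24.62
position: [0.5293, 0.2204, 0.1398]
tool_rot: [3.141, 0.262, -0.099]
force: [0.7, 0.3, -5.6]
grip_width: 0.0146
```

```bash
python3 up.py .5297 .2205 .136 -15
```

```text
delta [ 0.0093 -0.0006  0.0236] rot [0.0006 0.0008 0.0004] | pos [0.5293 0.2204 0.1398] rpy [ 3.141  0.262 -0.099] F [ 0.7   0.31 -5.62] M [-0.05 -0.62 -0.01] w 0.0146 t 24.62
[-0.893  0.848  0.776  1.665 -0.696  1.195 -1.521]
```

arm_command(
  deltas=[
    [-1,0.005,0,0.016,0,0,0],
    [-1,0.005,0,0.016,0,0,0],
  ],
)

```text
clock: 24.88
position: [0.5294, 0.2206, 0.1375]
tool_rot: [-3.141, 0.262, -0.099]
force: [0.0, -0.1, -5.4]
grip_width: 0.0142
```

arm_command(
  deltas=[
    [-1,0.003,0,0.01,0,0,0],
    [-1,0.003,0,0.01,0,0,0],
  ],
)

```text
clock: 25.12
position: [0.5294, 0.2206, 0.1358]
tool_rot: [3.142, 0.262, -0.099]
force: [-0.6, -0.0, -6.4]
grip_width: 0.0147
```

arm_command(
  deltas=[
    [-1,0.003,0,0.01,0,0,0],
    [-1,0.003,0,0.01,0,0,0],
  ],
)

```text
clock: 25.38
position: [0.5295, 0.2206, 0.1343]
tool_rot: [-3.142, 0.262, -0.099]
force: [0.4, -0.4, -4.5]
grip_width: 0.0147
```

arm_command(
  deltas=[
    [-1,0.002,0,0.008,0,0,0],
    [-1,0.002,0,0.008,0,0,0],
  ],
)

```text
clock: 25.62
position: [0.5299, 0.2207, 0.134]
tool_rot: [-3.141, 0.261, -0.099]
force: [-0.6, 0.9, 10.1]
grip_width: 0.0145
```

arm_command(
  deltas=[
    [-0.35,0,0,0,0,0,0],
    [-0.35,0,0,0,0,0,0],
    [-0.35,0,0,0,0,0,0],
  ],
)

```text
clock: 26.0
position: [0.5295, 0.2205, 0.133]
tool_rot: [3.142, 0.262, -0.099]
force: [0.1, -0.2, 0.0]
grip_width: 0.0276
```

```bash
python3 up.py .5297 .2205 .28 -15
python3 - <<'E'
from held import *
im=cams.grab_frame('wrist'); crop(im,150,60,340,240,2,'pics/w30.png',20)
E
```

```text
delta [-2.523e-01  1.000e-04 -9.466e-01] rot [0.0002 0.0004 0.0006] | pos [0.5295 0.2205 0.133 ] rpy [ 3.142  0.262 -0.099] F [ 0.07 -0.16  0.01] M [-0.   -0.31  0.  ] w 0.0276 t 26.0
[-0.89   0.856  0.77   1.668 -0.702  1.185 -1.516]
```

View pics/w30.png

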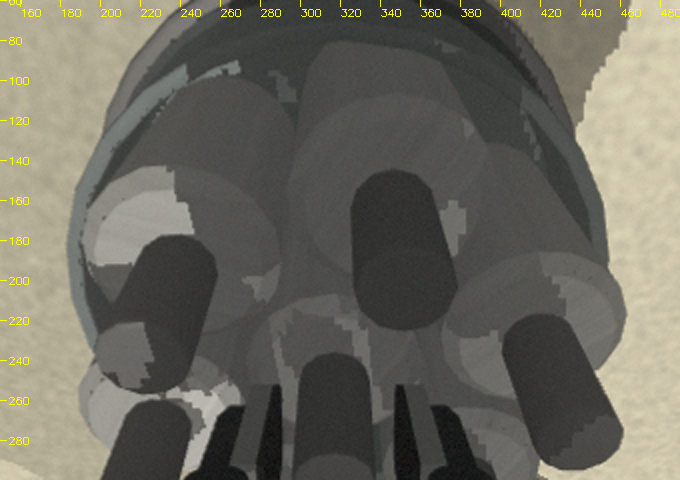

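arm_command(
  deltas=[
    [-0.35,-0.06,0,-0.22,0,0,0],
    [-0.35,-0.14,0,-0.5,0,0,0],
    [-0.35,-0.25,0,-0.95,0,0,0],
    [-0.35,-0.25,0,-0.95,0,0,0],
  ],
)

```text
clock: 26.55
position: [0.5314, 0.2203, 0.2841]
tool_rot: [-3.139, 0.258, -0.099]
force: [-1.3, 0.3, -1.2]
grip_width: 0.0277
```

```bash
python3 - <<'E'
from held import *
im=cams.grab_frame('wrist'); crop(im,120,60,340,240,2,'pics/w31.png',20)
E
python3 up.py .45 .06 .32 0
```

```text
delta [-0.4805  1.1177 -0.1316] rot [-0.0025  0.3301  0.001 ] | pos [0.5309 0.2205 0.2828] rpy [-3.139  0.259 -0.099] F [0.19 0.48 0.6 ] M [-0.   -0.26  0.03] w 0.0276 t 26.6
[-0.942  0.693  0.877  1.543 -0.578  1.432 -1.622]
```

View pics/w31.png

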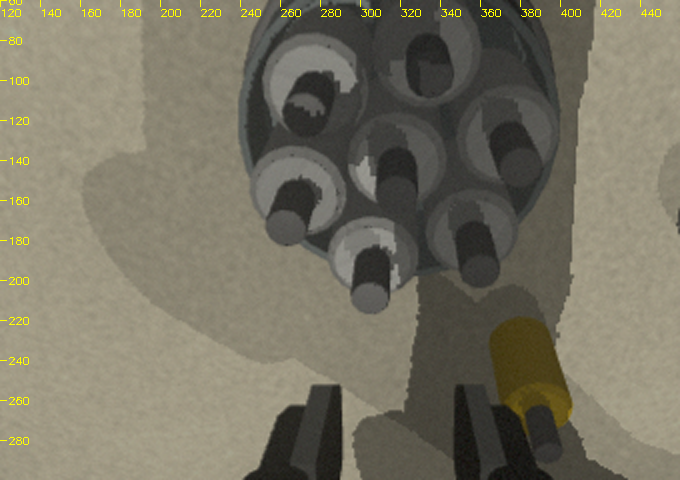

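arm_command(
  deltas=[
    [-0.35,-0.1,0.4,-0.2,0,0,0],
    [-0.35,-0.3,0.8,-0.3,0,0.1,0],
    [-0.35,-0.48,1,-0.3,0,0.3,0],
    [-0.35,-0.48,1,-0.3,0,0.33,0],
    [-0.35,-0.48,1,-0.3,0,0.33,0],
  ],
)

```text
clock: 27.22
position: [0.4568, 0.0776, 0.3422]
tool_rot: [-3.14, 0.004, -0.098]
force: [-0.0, 1.3, 0.0]
grip_width: 0.0276
```

Run:
```python
from held import *
t=cams.grab_frame('top'); s=cams.grab_frame('side')
crop(t,180,110,300,170,2,'pics/tf.png',20); crop(s,220,90,200,220,3,'pics/sf.png',20)
```

```text
(no output)
```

View pics/tf.png

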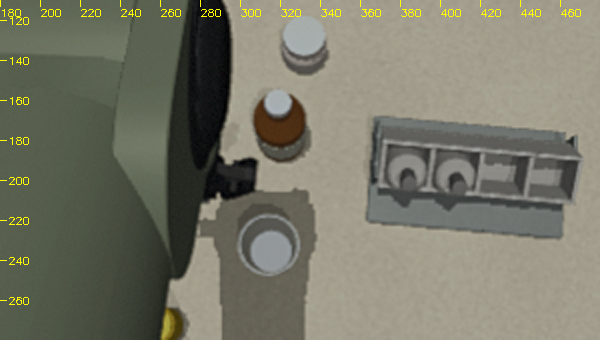

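View pics/sf.png

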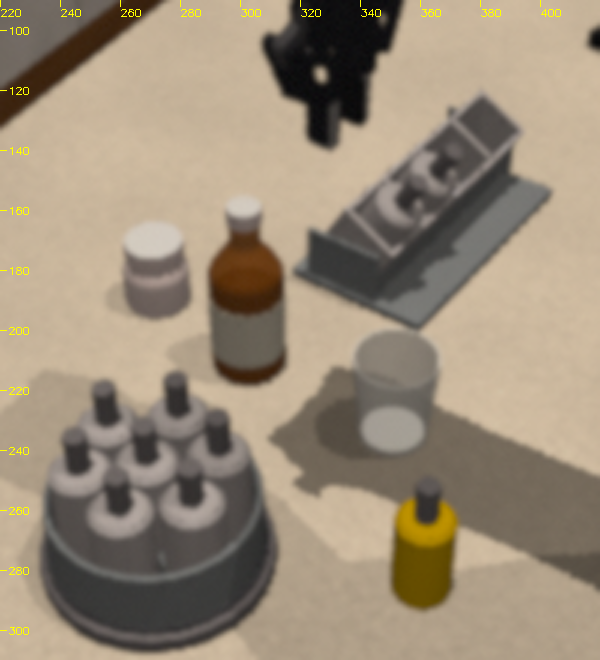

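The side view shows seven upright cans in the tub, with stem tops level at about (255–298, 218–250 px). The two empties are in rack cells 1 and 2, with stem tops at (383.5, 201) and (409, 202) against (384, 201.5) and (409.5, 203.5) at the start. The bottle, beaker, jar and yellow can look where they were.

```bash
python3 -c "
from workcell import job,telemetry
print(job.job_done(),telemetry.observe()['clock'])"
```

```text
the job is handed in; nothing more can be done
the job is handed in; nothing more can be done
```

The two full cans are standing upright on the tub floor, one in the free ring place and one in the middle. The two empty cans are back in their own rack cells. I handed the job in at about 27 s of the allowed 72 s.

- **Weights:** counting rack cells from the tub side, cells 1 and 2 read about −2.2 N and −2.6 N (0.22 to 0.26 kg, empty). Cells 3 and 4 read −6.9 N and −5.9 N (about 0.70 and 0.60 kg, full). The second empty reading is slightly above the stated 0.25 kg limit, but within the force noise of about 0.5 N.
- **Placing:** each can was lowered until it touched the floor with about 12 to 16 N, then released and the gripper withdrawn straight up.
- **Last checks:** the side picture shows seven upright cans in the tub with level tops. In the top picture, the empties' stems are within 1 to 2 pixels of where they started. The bottle, beaker, jar and yellow look-alike show no visible movement; I checked these by eye, not by measurement.

Three things did not go as first measured:

- **Rack cans:** the cans sat about 9 mm nearer the robot than the rack drawing implied. I used the camera measurements, and the grasps fitted them.
- **Tool tilt:** the tool could not lean the full 30 degrees because two wrist joints reached their limits, so I gripped the stems at 15 degrees instead.
- **Last top picture:** the arm blocked the tub in it, so the final tub check rests on the side picture and the last wrist picture.

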